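Swap the empty blue ink cartridge of the studio's film printer

ROBOT

A 6-joint arm with a two-finger parallel gripper is mounted at the origin on the work surface. World frame = base frame: x ahead of the robot, y to its left, z up, the work surface at z = 0. Lengths are in m, angles in rad, forces in N, time in s.
With the tool pointing down it reaches from about 0.25 to 0.725 m from the base axis. Payload 9.7 kg.
Tool frame: the origin (TCP) lies at the very end of the fingers, on their centre line; the grasp point (between the pads) lies 19 mm behind it; z points along the fingers, y is the line along which they close (so a half turn about z gives the same grasp; the last joint's range is limited). The gripper opens to 85 mm and grips with 20 to 120 N. Pads are 22 mm wide; open, the fingers measure 114 mm over their backs; the gripper's body (76 mm by 85 mm) begins 54 mm behind the grasp point. The pads swing forward as they close: fully open they stand 13 mm farther back than shut.
Start: joints at [-1.248, 0.087, 0.176, 1.66, 0, 1.571], TCP at [0.174, -0.522, 0.231] pointing down, gripper open.
Joint ranges: [-3.13, 3.13], [-0.85, 1.81], [-1.15, 1.24], [-2.2, 2.28], [-1.44, 1.52], [-3.14, 3.14]. Speed limits (rad/s): [2.22, 2.22, 2.57, 3.14, 3.14, 3.14].

INTERFACE

Orientations are given as [roll, pitch, yaw] about the fixed x, y, z axes, in that order (R = Rz(yaw) Ry(pitch) Rx(roll)).
In Python, from rig import arm gives the robot as it stands.
- The arm moves only by the tool move_arm, never from a script. Its argument "steps" is a list of rows, each an object of numbers: "dx", "dy", "dz": the shift along the tool's x, y, z in mm; "ax", "ay", "az": the turn, a rotation vector about the tool's x, y, z in rad; "gripper": the opening in per cent of the stroke, from 0 (shut) to 100 (fully open). A call has 1 to 5 rows; each row shifts and turns the commanded pose from where the row before left it, along the tool's axes as they then stand; what a row does not reach is not made up. A row lasts 1/12 s, in which the tool goes at most 41.7 mm and 7.16 degrees, less where a joint would pass 70% of its speed; a pose out of reach is approached as far as the arm can. A call with a gripper value outside its range is refused whole. The fingers move at their own pace and stop on an object; "force" is the grip in N (left out, the last holds). Time passes only in rows, so rows that do not move let the fingers close. It gives the time, the measured TCP pose, the force, the opening and the grip force at its end, in the units of the state.
- arm.get_state(): the state, without advancing time (a new reading comes with each control period).
- arm.read_camera(name): name is "side" or "top" or "wrist"; returns the picture (400x640x3 uint8, red, green, blue); there is no depth.
- arm.camera_info(name): a dict with "vertical_fov" (degrees; the focal length in pixels is half the picture's height over the tangent of half this angle, whatever the lens; pixels are square), "cx", "cy" (the principal point, pixels), "k1" (the pictures are not rectified: a ray, as slopes to the right and down, at radius r is drawn at 1 + k1 r^2 times it, then the intrinsics apply), "T" (4x4, takes a point from camera to world coordinates). Camera axes: x right, y up, looking along -z (the intrinsics and any distortion apply to the point x, -y, -z); pixel columns grow to the right and rows downward; lengths in m; the calibration is good to about 2 mm. A picture is of the moment at which its call begins: read the wrist's pose just before it. camera_info takes no time and is no camera call; for the wrist camera it gives the pose at the moment of the call.
- arm.job_done(): hands the job in; it is judged then, once.
The state is a dict: "t": time; "joint_pos": joint angles; "dq": joint speeds; "effort": joint torques, N m; "ee_pos": TCP position; "eef_rot": TCP orientation; "force": force on the tool from outside, world axes, zero at the start; "ft_torque": the same for the moment, N m; "grip_width": finger opening in m; "finger_force": force on a finger pad.
Only numpy, scipy, OpenCV 4.12 (cv2) and the standard library are available. Lean on these libraries where they do the work, as an engineer would, in place of code of your own. Each camera call takes 0.05 s, during which the arm holds its last target. There are 200 camera calls.

TASK

The blue ink in the printer has run out. Press the used blue cartridge so that its catch ejects it, take it out and lay it flat in the grey returns tray; then load the new blue cartridge from the wooden rack into the blue slot, lying flat and nose first, and push it in until the catch holds it flush. Leave the other cartridges, in the printer and in the rack, where they are.

Things in the scene. Friction and masses are not known exactly. Their poses are not given: they have to be found in the camera images.
- slot_blue (a point): blue-tagged slot in the printer's front, 66 wide, 28 high, floor 50 above the bench; mouth slightly flared. Point: middle of the mouth, in the plane of the front face, at the height of the centre of a cartridge lying in the slot (62 above the bench); x straight into the slot (level), z up. A cartridge goes in flat, nose first; when caught, its back end is flush with the face (within 2) (all in mm)
- catch_blue (a joint): spring ejector in the blue slot, m inward: 0 caught (cartridge flush, within 2 mm), -0.040 sprung out, +0.009 solid stop. Push-push: press the cartridge till its back end is 6 to 9 mm inside the face, then let go: if it was out it is now held flush; if it was held it comes out 40 mm and lies loose in the slot. Less than 2 mm past flush changes nothing. Pressing takes 4 to 10 N
- printer: dark desktop printer, 600 wide (y), 380 deep (x), 188 high; origin at bench level in the middle of its front face, x into it. Four slots 92 apart in the front. The slots' floors and low cheeks (66 above the bench) reach the face, but their roofs (underside 78, top 90 above the bench, colour tags) begin 18 behind it, so fingertips can push from above; the upper housing (100 to 188 high) starts 110 behind the face (all in mm)
- used_blue_mid (a point): used cartridge, at first held flush in the blue slot: 130 long, 62 wide, 24 thick, about 90 to 130 g; grey shell, blue labels on both broad faces, blue back end; the last 14 mm at the nose narrows to 52 x 18 and is black. Point: its centre; x lengthwise towards the nose, y across the 62 width, z through the 24 thickness
- new_blue_mid (a point): new cartridge, same shape, look and axes as the used one (130 x 62 x 24), about 115 to 180 g; either broad face may be up. Point: its centre. At first it stands on one long edge in a groove of the rack (62 upright), its lower edge 12 above the bench. For the slot it must lie flat: lay it on the open bench, then take it again across its 62 width near the back end (all in mm)
- new_blue_nose (a point): middle of the new cartridge's nose end, 65 ahead of its centre (all in mm)
- rack_mid (a point): plywood rack, 150 (x) by 216 (y), 12 thick. Point: centre of the board's top. Three grooves 28 wide run along its x at y = -75, 0 and 75, each between two rails 10 thick whose tops are 32 above the bench; a cartridge stands in each, nose towards the rack's +x, and lifts straight out (all in mm)
- tray_in (a point): grey plastic returns tray, 200 (x) by 180 (y) outside, 28 high, walls and floor 5 thick. Point: centre of its inner floor, 5 above the bench. Tray and rack stand at the robot's left and right, either way round; the bench between them, over 300 wide, is clear (all in mm)
- spare_red_mid (a point): spare cartridge with red label, same size, standing on edge in the rack; stays there. Point: its centre (all in mm)
- spare_yellow_mid (a point): spare cartridge with yellow label, same size, standing on edge in the rack; stays there. Point: its centre (all in mm)
- loaded_red_mid (a point): red cartridge, held flush in the printer's red slot; stays there. Point: its centre (all in mm)
- loaded_yellow_mid (a point): yellow cartridge, held flush in the printer's yellow slot; stays there. Point: its centre (all in mm)
- loaded_black_mid (a point): black cartridge, held flush in the printer's black slot; stays there. Point: its centre (all in mm)
Things that resemble listed ones, but are neither listed nor needed, are in the scene too. Leave any turquoise look-alike of the part that bears new_blue_mid alone. Leave any green look-alike of the part that bears used_blue_mid alone.

How it is judged:
By the outcome, as a careful person would: the job done as asked, in the order asked, and still so for the second after the job is handed in, with the robot touching nothing.
It also fails if it takes over 72 s, if anything falls off the work surface, if the arm or the gripper's body presses on something with over 40 N, if the wrist force passes 120 N, or if a joint passes its speed limit or range.

## Working session

There is one attempt and no reset: what is moved stays moved. The work goes in short steps, Python scripts to look and compute and a tool call to move; the robot and the scene stay as the last step left them, time stands still between calls to the robot, and variables do not carry over. Pictures are saved under pics/ and viewed, at most 10 in all, crops included, and the job is handed in when it is done.

Besides the shell and the picture viewer there is one more tool, called in YAML: its name, and indented under it one key for each argument. move_arm: Moves the arm, as the interface text tells. Its arguments: {"type":"object","properties":{"steps":{"type":"array","items":{"type":"object","properties":{"dx":{"type":"number"},"dy":{"type":"number"},"dz":{"type":"number"},"ax":{"type":"number"},"ay":{"type":"number"},"az":{"type":"number"},"gripper":{"type":"number"}}}},"force":{"type":"number"}},"required":["steps"]}

```bash
mkdir -p pics; ls
cat > h.py <<'E'
import numpy as np, cv2
from scipy.spatial.transform import Rotation as R
from rig import arm
def ray(info,u,v):
    f=200/np.tan(np.radians(info['vertical_fov'])/2); K=np.array([[f,0,info['cx']],[0,f,info['cy']],[0,0,1]])
    p=cv2.undistortPoints(np.array([[[u,v]]],float),K,np.array([info['k1'],0,0,0]))[0,0]
    T=np.array(info['T']); return T[:3,3],T[:3,:3]@np.array([p[0],-p[1],-1])
def at(info,u,v,z):
    o,d=ray(info,u,v); return (o+d*(z-o[2])/d[2]).round(4)
def proj(info,P):
    T=np.array(info['T']); c=T[:3,:3].T@(np.array(P)-T[:3,3]); x,y=c[0]/-c[2],-c[1]/-c[2]
    k=1+info['k1']*(x*x+y*y); f=200/np.tan(np.radians(info['vertical_fov'])/2)
    return np.round([info['cx']+f*x*k,info['cy']+f*y*k],1)
def snap(n,fn):
    i=arm.camera_info(n); im=arm.read_camera(n); cv2.imwrite('pics/'+fn,im[:,:,::-1]); return i,im
E
python3 - <<'E'
from h import *
a=snap('top','top0.png');b=snap('side','side0.png')
for n in('top','side','wrist'):
    i=arm.camera_info(n);print(n,i['vertical_fov'],i['cx'],i['cy'],i['k1'],np.round(i['T'],3).tolist())
print(arm.get_state())
E
```

```text
pics
top 54.74199298085385 324.9019590515881 201.9996350425251 0.023373137479242866 [[0.016, 0.984, -0.176, 0.295], [-1.0, 0.017, 0.006, 0.059], [0.009, 0.176, 0.984, 1.228], [0.0, 0.0, 0.0, 1.0]]
side 46.4293367677095 321.1413051337536 200.45617996067188 -0.09956422401516801 [[-0.89, 0.279, -0.36, 0.067], [-0.455, -0.558, 0.694, 0.918], [-0.007, 0.782, 0.624, 0.861], [0.0, 0.0, 0.0, 1.0]]
wrist 58.247055916370954 321.4663656063158 195.32440232325922 -0.011665552867182145 [[0.318, 0.915, 0.248, 0.237], [-0.948, 0.308, 0.082, -0.501], [-0.001, -0.261, 0.965, 0.374], [0.0, 0.0, 0.0, 1.0]]
{'t': 0.1, 'joint_pos': array([-1.24799276e+00,  8.73879691e-02,  1.75246719e-01,  1.65976273e+00,
       -4.52867170e-05,  1.57080393e+00]), 'dq': array([-1.22833480e-03,  1.95703572e-04,  2.43303964e-03, -1.06544417e-03,
       -8.02850364e-05, -1.66409050e-04]), 'effort': array([-1.19359120e-04, -5.21561193e+01,  4.65651619e+01,  1.59945973e-02,
       -3.50505570e-05, -1.35285777e-06]), 'ee_pos': array([ 0.17440552, -0.52142651,  0.23068046]), 'eef_rot': array([-3.14048500e+00,  4.52951144e-05,  3.22796014e-01]), 'force': array([ 0.80188309, -0.16879806, -0.27374009]), 'ft_torque': array([ 0.02991478,  0.0501682 , -0.00052351]), 'finger_force': 0.0, 'grip_width': 0.08545224481652076}
```

View pics/top0.png

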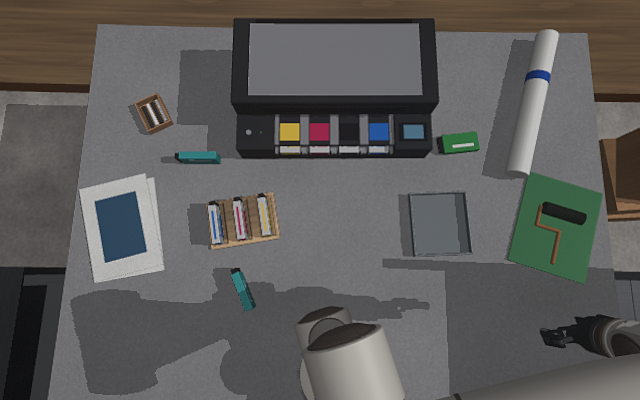

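View pics/side0.png

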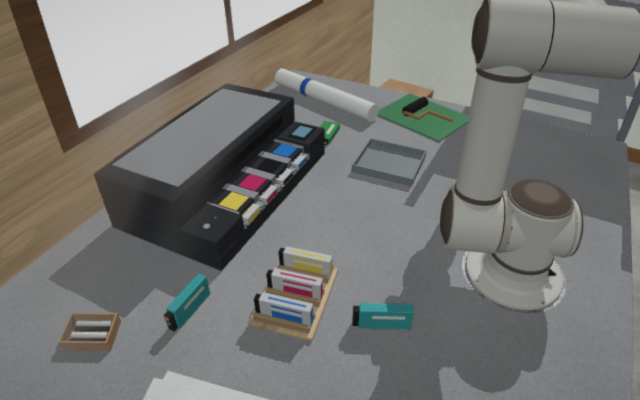

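Top view: the printer's blue slot has its tag at about (379,131). The tray is at (440,224). The rack is at (243,221), with blue in the left groove (215,223), red in the middle and yellow on the right. The turquoise decoys at (198,157) and (243,289) and the green one at (458,143) stay where they are. I'll enlarge to confirm.

Run:
```python
from h import *
im=cv2.imread('pics/top0.png')
a=cv2.resize(im[180:260,190:290],None,fx=4,fy=4,interpolation=2)
b=cv2.resize(im[95:165,340:440],None,fx=4,fy=4,interpolation=2)
c=cv2.resize(im[180:265,395:485],None,fx=4,fy=4,interpolation=2)
s=np.zeros((620,800,3),np.uint8)[:600]
s[:320,:400]=a; s[:280,400:800]=b; s[320:600,:400]=0; s[280:600,400:760]=c[:320]
cv2.imwrite('pics/c1.png',s)
```

```text
(no output)
```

View pics/c1.png

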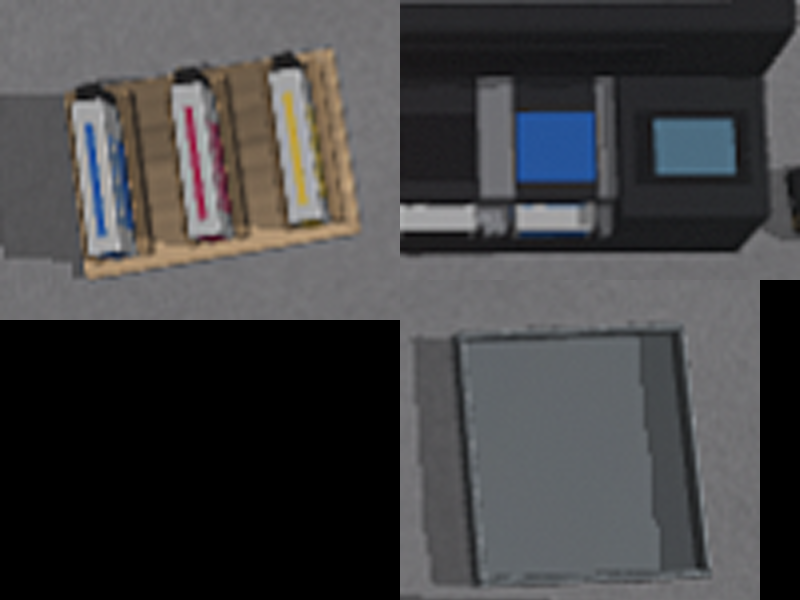

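Run:
```python
from h import *
i=arm.camera_info('top')
A=lambda X,Y,z:at(i,190+X/4,180+Y/4,z)[:2]
B=lambda X,Y,z:at(i,340+(X-400)/4,95+Y/4,z)[:2]
C=lambda X,Y,z:at(i,395+(X-400)/4,180+(Y-280)/4,z)[:2]
print('new back',A(109,254,.074),'nose',A(95,88,.069))
for n,p in dict(blue=(105,180),red=(203,165),yel=(299,150)).items(): print(n,A(*p,.074))
print('rack',[A(*p,.012) for p in((88,275),(360,230),(332,50))])
print('tag',[B(*p,.09) for p in((516,112),(595,112),(595,182),(516,182))])
print('cart',[B(*p,.074) for p in((516,235),(588,235),(516,206),(588,206))], 'face top corner 50:',B(480,236,.066),B(605,234,.066))
t=np.array([C(*p,.028) for p in((460,335),(682,328),(706,574),(480,584))]);print('tray',t,t.mean(0))
for p in((460,335),(682,328)):print(np.linalg.norm(t[0]-t[1]),np.linalg.norm(t[1]-t[2]));break
# printer far-left tags for yaw
print('yaw tags',at(i,289,131.5,.09),at(i,378.7,131.7,.09))
```

```text
new back [0.3714 0.3693] nose [0.4969 0.3894]
blue [0.4264 0.3759]
red [0.4388 0.3036]
yel [0.4513 0.2324]
rack [array([0.359 , 0.4011]), array([0.3972, 0.1911]), array([0.5409, 0.2188])]
tag [array([ 0.7504, -0.0806]), array([ 0.7515, -0.142 ]), array([ 0.6947, -0.1413]), array([ 0.6936, -0.0804])]
cart [array([ 0.6563, -0.0822]), array([ 0.6572, -0.1381]), array([ 0.6797, -0.0823]), array([ 0.6807, -0.1384])] face top corner 50: [ 0.6575 -0.0551] [ 0.6608 -0.1528]
tray [[ 0.5412 -0.2173]
 [ 0.5499 -0.3932]
 [ 0.3566 -0.402 ]
 [ 0.3459 -0.228 ]] [ 0.4484   -0.310125]
0.17611501923459 0.19350020671823592
yaw tags [0.7181 0.1667 0.09  ] [ 0.7226 -0.1105  0.09  ]
```

move_arm:
  steps:
    - {"az": 0.1025,"gripper": 100}
    - {"az": 0.1025}
    - {"az": 0.1022}
    - {"dx": 28,"dy": -27}
    - {"dx": 28,"dy": -27}

```text
schema error: expected keys dx, dy, dz, ax, ay, az, gripper
```

move_arm:
  steps:
    - {"dx": 28,"dy": -27}
    - {"dx": 28,"dy": -27}
    - {"dx": 28,"dy": -27}
    - {"dx": 28,"dy": -27}
    - {"dx": 28,"dy": -27}

```text
schema error: expected keys dx, dy, dz, ax, ay, az, gripper
```

move_arm:
  steps:
    - {"dx": 28,"dy": -27}
    - {"dx": 28,"dy": -27}
    - {"dx": 28,"dy": -27}
    - {"dx": 28,"dy": -27}
    - {"dx": 28,"dy": -27}

```text
schema error: expected keys dx, dy, dz, ax, ay, az, gripper
```

move_arm:
  steps:
    - {"dx": 28,"dy": -27}
    - {"dx": 28,"dy": -27}
    - {"dx": 20,"dy": -10}
    - {}
    - {}

```text
schema error: expected keys dx, dy, dz, ax, ay, az, gripper
```

Run:
```python
from h import *
s=arm.get_state();print(s['t'],s['ee_pos'],s['eef_rot'],s['force'],s['grip_width'])
i,im=snap('wrist','w1.png')
np.save('w1.npy',i,allow_pickle=True)
for P in((.657,-.111,.074),(.675,-.111,.09)):print(proj(i,P))
```

```text
0.1 [ 0.17440552 -0.52142651  0.23068046] [-3.14048500e+00  4.52951144e-05  3.22796014e-01] [ 0.80188309 -0.16879806 -0.27374009] 0.08545224481652076
[-121.1 -899.2]
[-131.6 -977.2]
```

View pics/w1.png

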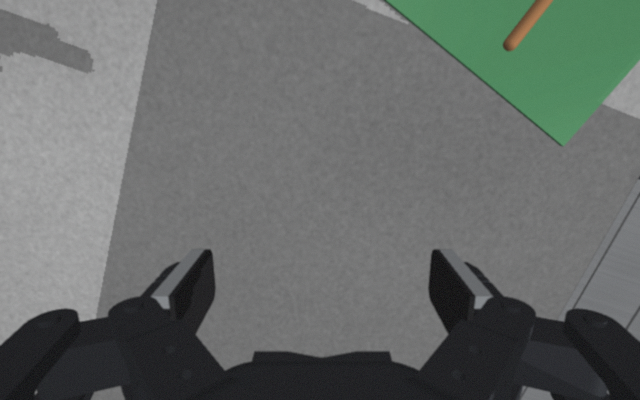

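All seven keys are required in every row. That wrist view shows only bench, because the arm had not moved.

move_arm:
  steps:
    - {"dx": 0,"dy": 0,"dz": 0,"ax": 0,"ay": 0,"az": 0.1025,"gripper": 0}
    - {"dx": 0,"dy": 0,"dz": 0,"ax": 0,"ay": 0,"az": 0.1025,"gripper": 0}
    - {"dx": 0,"dy": 0,"dz": 0,"ax": 0,"ay": 0,"az": 0.1022,"gripper": 0}
    - {"dx": 28,"dy": -27,"dz": 0,"ax": 0,"ay": 0,"az": 0,"gripper": 0}
    - {"dx": 28,"dy": -27,"dz": 0,"ax": 0,"ay": 0,"az": 0,"gripper": 0}

```text
t: 0.57
ee_pos: [0.2291, -0.4667, 0.2304]
eef_rot: [-3.14, 0.001, 0.011]
force: [0.1, -0.3, -0.4]
grip_width: 0.0259
finger_force: 0.0
```

move_arm:
  steps:
    - {"dx": 28,"dy": -27,"dz": 0,"ax": 0,"ay": 0,"az": 0,"gripper": 0}
    - {"dx": 28,"dy": -27,"dz": 0,"ax": 0,"ay": 0,"az": 0,"gripper": 0}
    - {"dx": 28,"dy": -27,"dz": 0,"ax": 0,"ay": 0,"az": 0,"gripper": 0}
    - {"dx": 28,"dy": -27,"dz": 0,"ax": 0,"ay": 0,"az": 0,"gripper": 0}
    - {"dx": 28,"dy": -27,"dz": 0,"ax": 0,"ay": 0,"az": 0,"gripper": 0}

```text
t: 0.98
ee_pos: [0.3684, -0.328, 0.2312]
eef_rot: [3.142, -0.0, 0.015]
force: [-0.6, -0.1, 0.1]
grip_width: -0.0001
finger_force: 0.0
```

move_arm:
  steps:
    - {"dx": 28,"dy": -27,"dz": 0,"ax": 0,"ay": 0,"az": 0,"gripper": 0}
    - {"dx": 28,"dy": -27,"dz": 0,"ax": 0,"ay": 0,"az": 0,"gripper": 0}
    - {"dx": 28,"dy": -27,"dz": 0,"ax": 0,"ay": 0,"az": 0,"gripper": 0}
    - {"dx": 28,"dy": -27,"dz": 0,"ax": 0,"ay": 0,"az": 0,"gripper": 0}
    - {"dx": 28,"dy": -27,"dz": 0,"ax": 0,"ay": 0,"az": 0,"gripper": 0}

```text
t: 1.4
ee_pos: [0.5064, -0.1906, 0.2312]
eef_rot: [3.142, 0.0, 0.016]
force: [0.3, -1.0, 0.1]
grip_width: 0.0002
finger_force: 0.0
```

move_arm:
  steps:
    - {"dx": 28,"dy": -27,"dz": 0,"ax": 0,"ay": 0,"az": 0,"gripper": 0}
    - {"dx": 28,"dy": -27,"dz": 0,"ax": 0,"ay": 0,"az": 0,"gripper": 0}
    - {"dx": 20,"dy": -10,"dz": 0,"ax": 0,"ay": 0,"az": 0,"gripper": 0}
    - {"dx": 0,"dy": 0,"dz": 0,"ax": 0,"ay": 0,"az": 0,"gripper": 0}
    - {"dx": 0,"dy": 0,"dz": 0,"ax": 0,"ay": 0,"az": 0,"gripper": 0}

```text
t: 1.82
ee_pos: [0.5808, -0.1263, 0.2302]
eef_rot: [-3.141, 0.002, 0.018]
force: [-0.6, -0.1, 0.3]
grip_width: -0.0001
finger_force: 0.0
```

Run:
```python
from h import *
s=arm.get_state();print(s['t'],s['ee_pos'],s['eef_rot'],s['force'],s['grip_width'])
i,im=snap('wrist','w2.png')
import pickle;pickle.dump(i,open('w2.pkl','wb'))
for P in((.657,-.111,.074),(.675,-.111,.09)):print(proj(i,P))
```

```text
1.8167 [ 0.5808282  -0.12628941  0.23024737] [-3.14134214e+00  1.78647720e-03  1.76496456e-02] [-0.63511849 -0.05262054  0.30875069] -0.00010902517845865122
[304.2  84.9]
[303.3  58.9]
```

View pics/w2.png

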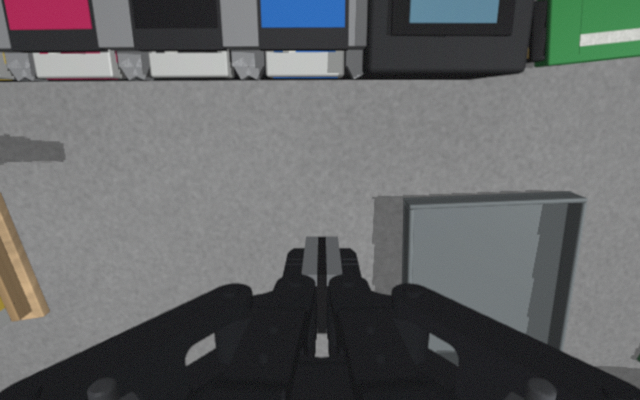

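Wrist view: blue slot with the cartridge back at columns 266–344, row 77. The printer face edge runs along row 79, and the tag spans columns 259–346.

Run:
```python
from h import *
import pickle;i=pickle.load(open('w2.pkl','rb'))
print('cart',at(i,266,77,.074),at(i,344,77.5,.074),'red cart',at(i,34,78,.074),at(i,114,78,.074))
print('tag',at(i,259.5,27,.09),at(i,346,26.5,.09),'roof front',at(i,300,47.5,.09),at(i,30,49,.09))
print('panel front',at(i,372,78,.078),at(i,372,78,.09),'tray L wall top',at(i,408,203,.028),at(i,578,196,.028))
print('tcp',proj(i,arm.get_state()['ee_pos']))
```

```text
cart [ 0.6625 -0.0806  0.074 ] [ 0.6632 -0.1426  0.074 ] red cart [0.6589 0.1054 0.074 ] [0.6598 0.0408 0.074 ]
tag [ 0.6963 -0.079   0.09  ] [ 0.6978 -0.1419  0.09  ] roof front [ 0.6829 -0.1085  0.09  ] [0.6789 0.0923 0.09  ]
panel front [ 0.6631 -0.1644  0.078 ] [ 0.6624 -0.1628  0.09  ] tray L wall top [ 0.547  -0.2138  0.028 ] [ 0.5575 -0.3843  0.028 ]
tcp [323.3 258.4]
```

move_arm:
  steps:
    - {"dx": 24,"dy": -8,"dz": 30,"ax": 0,"ay": 0,"az": 0,"gripper": 0}
    - {"dx": 24,"dy": -8,"dz": 30,"ax": 0,"ay": 0,"az": 0,"gripper": 0}
    - {"dx": 0,"dy": 0,"dz": 40,"ax": 0,"ay": 0,"az": 0,"gripper": 0}
    - {"dx": 0,"dy": 0,"dz": 40,"ax": 0,"ay": 0,"az": 0,"gripper": 0}
    - {"dx": 0,"dy": 0,"dz": 32,"ax": 0,"ay": 0,"az": 0,"gripper": 0}

```text
t: 2.28
ee_pos: [0.6265, -0.1113, 0.0564]
eef_rot: [-3.141, 0.002, 0.014]
force: [0.1, -0.2, -0.7]
grip_width: -0.0001
finger_force: 0.0
```

move_arm:
  steps:
    - {"dx": 7,"dy": 0,"dz": 0,"ax": 0,"ay": 0,"az": 0,"gripper": 0}
    - {"dx": 7,"dy": 0,"dz": 0,"ax": 0,"ay": 0,"az": 0,"gripper": 0}
    - {"dx": 3,"dy": 0,"dz": 0,"ax": 0,"ay": 0,"az": 0,"gripper": 0}
    - {"dx": 0,"dy": 0,"dz": 0,"ax": 0,"ay": 0,"az": 0,"gripper": 0}

```text
t: 2.62
ee_pos: [0.6475, -0.1109, 0.0629]
eef_rot: [3.141, -0.005, 0.015]
force: [0.2, 0.2, 0.6]
grip_width: -0.0
finger_force: 0.0
```

move_arm:
  steps:
    - {"dx": 3,"dy": 0,"dz": 0,"ax": 0,"ay": 0,"az": 0,"gripper": 0}
    - {"dx": 0,"dy": 0,"dz": 0,"ax": 0,"ay": 0,"az": 0,"gripper": 0}

```text
t: 2.78
ee_pos: [0.6495, -0.1104, 0.0614]
eef_rot: [3.141, -0.003, 0.016]
force: [0.1, 0.2, 0.9]
grip_width: -0.0
finger_force: 0.0
```

move_arm:
  steps:
    - {"dx": 3,"dy": 0,"dz": 0,"ax": 0,"ay": 0,"az": 0,"gripper": 0}
    - {"dx": 0,"dy": 0,"dz": 0,"ax": 0,"ay": 0,"az": 0,"gripper": 0}

```text
t: 2.95
ee_pos: [0.6517, -0.1101, 0.06]
eef_rot: [3.141, -0.001, 0.016]
force: [-0.2, -0.4, -0.3]
grip_width: 0.0004
finger_force: 0.0
```

move_arm:
  steps:
    - {"dx": 3,"dy": 0,"dz": 0,"ax": 0,"ay": 0,"az": 0,"gripper": 0}
    - {"dx": 0,"dy": 0,"dz": 0,"ax": 0,"ay": 0,"az": 0,"gripper": 0}

```text
t: 3.12
ee_pos: [0.6536, -0.11, 0.0596]
eef_rot: [3.142, 0.001, 0.016]
force: [-4.5, 0.1, 2.2]
grip_width: 0.0004
finger_force: 2.1
```

move_arm:
  steps:
    - {"dx": 3,"dy": 0,"dz": 0,"ax": 0,"ay": 0,"az": 0,"gripper": 0}
    - {"dx": 0,"dy": 0,"dz": 0,"ax": 0,"ay": 0,"az": 0,"gripper": 0}
    - {"dx": 0,"dy": 0,"dz": 0,"ax": 0,"ay": 0,"az": 0,"gripper": 0}

```text
t: 3.37
ee_pos: [0.6562, -0.11, 0.0595]
eef_rot: [-3.142, 0.002, 0.016]
force: [-6.4, -1.2, 4.7]
grip_width: 0.0002
finger_force: 3.3
```

move_arm:
  steps:
    - {"dx": 2,"dy": 0,"dz": 0,"ax": 0,"ay": 0,"az": 0,"gripper": 0}
    - {"dx": 0,"dy": 0,"dz": 0,"ax": 0,"ay": 0,"az": 0,"gripper": 0}
    - {"dx": 0,"dy": 0,"dz": 0,"ax": 0,"ay": 0,"az": 0,"gripper": 0}

```text
t: 3.62
ee_pos: [0.658, -0.11, 0.0594]
eef_rot: [-3.142, 0.002, 0.015]
force: [-6.2, 0.0, 4.4]
grip_width: 0.0
finger_force: 3.6
```

move_arm:
  steps:
    - {"dx": 2,"dy": 0,"dz": 0,"ax": 0,"ay": 0,"az": 0,"gripper": 0}
    - {"dx": 0,"dy": 0,"dz": 0,"ax": 0,"ay": 0,"az": 0,"gripper": 0}
    - {"dx": 0,"dy": 0,"dz": 0,"ax": 0,"ay": 0,"az": 0,"gripper": 0}

```text
t: 3.87
ee_pos: [0.66, -0.1099, 0.0595]
eef_rot: [-3.142, 0.002, 0.015]
force: [-8.6, -0.7, 4.8]
grip_width: -0.0005
finger_force: 3.8
```

move_arm:
  steps:
    - {"dx": 1,"dy": 0,"dz": 0,"ax": 0,"ay": 0,"az": 0,"gripper": 0}
    - {"dx": 0,"dy": 0,"dz": 0,"ax": 0,"ay": 0,"az": 0,"gripper": 0}
    - {"dx": 0,"dy": 0,"dz": 0,"ax": 0,"ay": 0,"az": 0,"gripper": 0}

```text
t: 4.12
ee_pos: [0.6609, -0.1099, 0.0594]
eef_rot: [-3.141, 0.003, 0.015]
force: [-8.2, 0.9, 4.5]
grip_width: 0.0002
finger_force: 4.1
```

move_arm:
  steps:
    - {"dx": -12,"dy": 0,"dz": 0,"ax": 0,"ay": 0,"az": 0,"gripper": 0}
    - {"dx": -15,"dy": 0,"dz": 0,"ax": 0,"ay": 0,"az": 0,"gripper": 0}
    - {"dx": -18,"dy": 0,"dz": 0,"ax": 0,"ay": 0,"az": 0,"gripper": 0}
    - {"dx": -18,"dy": 0,"dz": 0,"ax": 0,"ay": 0,"az": 0,"gripper": 0}
    - {"dx": -10,"dy": 0,"dz": -40,"ax": 0,"ay": 0,"az": 0,"gripper": 0}

```text
t: 4.53
ee_pos: [0.5827, -0.1101, 0.0905]
eef_rot: [-3.138, 0.015, 0.016]
force: [0.6, -0.1, -1.2]
grip_width: -0.0001
finger_force: 0.0
```

move_arm:
  steps:
    - {"dx": 0,"dy": 0,"dz": -30,"ax": 0,"ay": 0,"az": 0,"gripper": 100}
    - {"dx": 0,"dy": 0,"dz": 0,"ax": 0,"ay": 0,"az": 0,"gripper": 100}
    - {"dx": 0,"dy": 0,"dz": 0,"ax": 0,"ay": 0,"az": 0,"gripper": 100}
    - {"dx": 0,"dy": 0,"dz": 0,"ax": 0,"ay": 0,"az": 0,"gripper": 100}
    - {"dx": 0,"dy": 0,"dz": 0,"ax": 0,"ay": 0,"az": 0,"gripper": 100}

```text
t: 4.95
ee_pos: [0.5888, -0.111, 0.1281]
eef_rot: [-3.141, 0.002, 0.016]
force: [-0.2, 0.3, -0.6]
grip_width: 0.0605
finger_force: 0.0
```

Run:
```python
from h import *
s=arm.get_state();print(s['t'],s['ee_pos'],s['eef_rot'],s['grip_width'])
i,im=snap('wrist','w3.png')
import pickle;pickle.dump(i,open('w3.pkl','wb'))
for P in((.622,-.08,.074),(.622,-.142,.074)):print(proj(i,P))
```

```text
4.95 [ 0.58878403 -0.1109724   0.12812379] [-3.14126953e+00  1.60294448e-03  1.56450459e-02] 0.06046997038744792
[266.8 159. ]
[378.4 160.9]
```

View pics/w3.png

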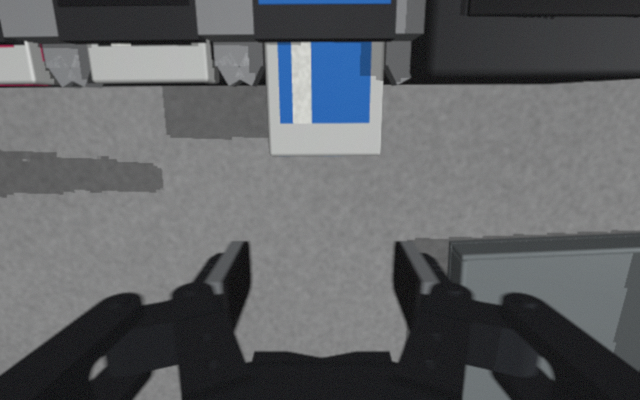

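The used cartridge has sprung out. Its back end is at row 155, columns 270–381, so it lies at about x 0.624, y −0.111.

move_arm:
  steps:
    - {"dx": 0,"dy": 0,"dz": 0,"ax": 0,"ay": 0,"az": 0,"gripper": 100}
    - {"dx": 0,"dy": 0,"dz": 0,"ax": 0,"ay": 0,"az": 0,"gripper": 100}
    - {"dx": 0,"dy": 0,"dz": 28,"ax": 0,"ay": 0,"az": 0,"gripper": 100}
    - {"dx": 0,"dy": 0,"dz": 28,"ax": 0,"ay": 0,"az": 0,"gripper": 100}
    - {"dx": 0,"dy": 0,"dz": 27,"ax": 0,"ay": 0,"az": 0,"gripper": 100}

```text
t: 5.42
ee_pos: [0.5892, -0.1111, 0.0451]
eef_rot: [3.141, -0.0, 0.016]
force: [0.0, 0.2, -0.4]
grip_width: 0.0854
finger_force: 0.0
```

move_arm:
  steps:
    - {"dx": 17,"dy": 0,"dz": 0,"ax": 0,"ay": 0,"az": 0,"gripper": 100}
    - {"dx": 17,"dy": 0,"dz": 0,"ax": 0,"ay": 0,"az": 0,"gripper": 100}
    - {"dx": 16,"dy": 0,"dz": 0,"ax": 0,"ay": 0,"az": 0,"gripper": 100}
    - {"dx": 0,"dy": 0,"dz": 0,"ax": 0,"ay": 0,"az": 0,"gripper": 100}
    - {"dx": 0,"dy": 0,"dz": 0,"ax": 0,"ay": 0,"az": 0,"gripper": 100}

```text
t: 5.83
ee_pos: [0.6391, -0.1102, 0.0455]
eef_rot: [-3.141, 0.001, 0.016]
force: [-0.1, 0.2, -0.2]
grip_width: 0.0852
finger_force: 0.0
```

move_arm:
  steps:
    - {"dx": 0,"dy": 0,"dz": 0,"ax": 0,"ay": 0,"az": 0,"gripper": 55}
    - {"dx": 0,"dy": 0,"dz": 0,"ax": 0,"ay": 0,"az": 0,"gripper": 55}
    - {"dx": 0,"dy": 0,"dz": 0,"ax": 0,"ay": 0,"az": 0,"gripper": 55}
    - {"dx": 0,"dy": 0,"dz": 0,"ax": 0,"ay": 0,"az": 0,"gripper": 55}
    - {"dx": 0,"dy": 0,"dz": 0,"ax": 0,"ay": 0,"az": 0,"gripper": 55}
  force: 50

```text
t: 6.25
ee_pos: [0.6385, -0.1104, 0.0466]
eef_rot: [3.142, 0.0, 0.015]
force: [-3.8, -0.2, 3.4]
grip_width: 0.0609
finger_force: 54.2
```

move_arm:
  steps:
    - {"dx": -18,"dy": 0,"dz": 0,"ax": 0,"ay": 0,"az": 0,"gripper": 55}
    - {"dx": -25,"dy": 0,"dz": 0,"ax": 0,"ay": 0,"az": 0,"gripper": 55}
    - {"dx": -25,"dy": 0,"dz": 0,"ax": 0,"ay": 0,"az": 0,"gripper": 55}
    - {"dx": -25,"dy": 0,"dz": 0,"ax": 0,"ay": 0,"az": 0,"gripper": 55}
    - {"dx": -20,"dy": 0,"dz": -15,"ax": 0,"ay": 0,"az": 0,"gripper": 55}

```text
t: 6.67
ee_pos: [0.523, -0.1117, 0.0586]
eef_rot: [-3.141, 0.004, 0.015]
force: [-0.0, -0.8, -1.7]
grip_width: 0.0614
finger_force: 54.5
```

move_arm:
  steps:
    - {"dx": -15,"dy": 24,"dz": -15,"ax": 0,"ay": 0,"az": 0,"gripper": 55}
    - {"dx": -20,"dy": 33,"dz": 0,"ax": 0,"ay": 0,"az": 0,"gripper": 55}
    - {"dx": -20,"dy": 33,"dz": 0,"ax": 0,"ay": 0,"az": 0,"gripper": 55}
    - {"dx": -20,"dy": 33,"dz": 0,"ax": 0,"ay": 0,"az": 0,"gripper": 55}
    - {"dx": -20,"dy": 33,"dz": 0,"ax": 0,"ay": 0,"az": 0,"gripper": 55}

```text
t: 7.08
ee_pos: [0.4325, -0.2707, 0.0765]
eef_rot: [3.141, -0.001, 0.016]
force: [0.5, 0.2, -1.0]
grip_width: 0.0608
finger_force: 54.6
```

move_arm:
  steps:
    - {"dx": -20,"dy": 28,"dz": 0,"ax": 0,"ay": 0,"az": 0,"gripper": 55}
    - {"dx": -7,"dy": 13,"dz": 0,"ax": 0,"ay": 0,"az": 0,"gripper": 55}
    - {"dx": 0,"dy": 0,"dz": 0,"ax": 0,"ay": 0,"az": 0,"gripper": 55}
    - {"dx": 0,"dy": 0,"dz": 25,"ax": 0,"ay": 0,"az": 0,"gripper": 55}
    - {"dx": 0,"dy": 0,"dz": 0,"ax": 0,"ay": 0,"az": 0,"gripper": 55}

```text
t: 7.5
ee_pos: [0.406, -0.3098, 0.048]
eef_rot: [-3.139, 0.003, 0.015]
force: [-0.9, 0.7, -3.2]
grip_width: 0.0609
finger_force: 54.8
```

Run:
```python
from h import *
s=arm.get_state();print(s['t'],s['ee_pos'],s['eef_rot'],s['grip_width'])
snap('top','t2.png');im=cv2.imread('pics/t2.png')[110:290,320:520];cv2.imwrite('pics/t2c.png',cv2.resize(im,None,fx=3,fy=3,interpolation=2))
```

```text
7.5 [ 0.40598763 -0.30980223  0.0480184 ] [-3.13894004e+00  2.96009218e-03  1.49992826e-02] 0.06092010286536846
```

View pics/t2c.png

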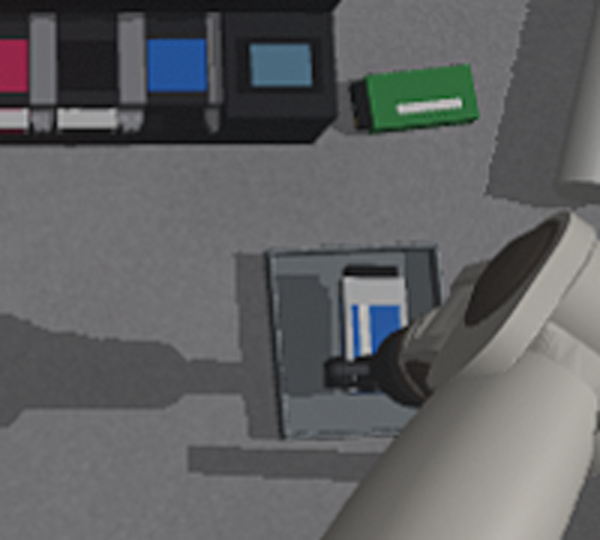

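The used cartridge is over the tray with its nose at crop (370,270), about centred and clear of the walls. Lowering.

move_arm:
  steps:
    - {"dx": 0,"dy": 0,"dz": 20,"ax": 0,"ay": 0,"az": 0,"gripper": 55}
    - {"dx": 0,"dy": 0,"dz": 14,"ax": 0,"ay": 0,"az": 0,"gripper": 55}
    - {"dx": 0,"dy": 0,"dz": 8,"ax": 0,"ay": 0,"az": 0,"gripper": 55}
    - {"dx": 0,"dy": 0,"dz": 0,"ax": 0,"ay": 0,"az": 0,"gripper": 55}
    - {"dx": 0,"dy": 0,"dz": 0,"ax": 0,"ay": 0,"az": 0,"gripper": 55}

```text
t: 7.97
ee_pos: [0.4075, -0.3106, 0.0099]
eef_rot: [-3.141, 0.0, 0.016]
force: [0.4, -0.2, -1.1]
grip_width: 0.0614
finger_force: 54.9
```

move_arm:
  steps:
    - {"dx": 0,"dy": 0,"dz": 2,"ax": 0,"ay": 0,"az": 0,"gripper": 55}
    - {"dx": 0,"dy": 0,"dz": 0,"ax": 0,"ay": 0,"az": 0,"gripper": 55}

```text
t: 8.13
ee_pos: [0.4077, -0.3111, 0.0081]
eef_rot: [3.141, -0.001, 0.016]
force: [-0.1, 0.2, -1.2]
grip_width: 0.0609
finger_force: 54.9
```

move_arm:
  steps:
    - {"dx": 0,"dy": 0,"dz": 4,"ax": 0,"ay": 0,"az": 0,"gripper": 55}
    - {"dx": 0,"dy": 0,"dz": 2,"ax": 0,"ay": 0,"az": 0,"gripper": 55}
    - {"dx": 0,"dy": 0,"dz": 0,"ax": 0,"ay": 0,"az": 0,"gripper": 55}

```text
t: 8.38
ee_pos: [0.4074, -0.3111, 0.0017]
eef_rot: [3.141, -0.001, 0.016]
force: [-0.2, -0.0, 2.7]
grip_width: 0.0611
finger_force: 55.2
```

move_arm:
  steps:
    - {"dx": 0,"dy": 0,"dz": 0,"ax": 0,"ay": 0,"az": 0,"gripper": 100}
    - {"dx": 0,"dy": 0,"dz": 0,"ax": 0,"ay": 0,"az": 0,"gripper": 100}
    - {"dx": 0,"dy": 0,"dz": 0,"ax": 0,"ay": 0,"az": 0,"gripper": 100}
    - {"dx": 0,"dy": 0,"dz": -20,"ax": 0,"ay": 0,"az": 0,"gripper": 100}
    - {"dx": 0,"dy": 0,"dz": -40,"ax": 0,"ay": 0,"az": 0,"gripper": 100}

```text
t: 8.8
ee_pos: [0.4048, -0.3092, 0.0574]
eef_rot: [-3.136, 0.007, 0.016]
force: [1.3, -1.4, -0.2]
grip_width: 0.0857
finger_force: 0.0
```

move_arm:
  steps:
    - {"dx": 0,"dy": 0,"dz": -38,"ax": 0,"ay": 0,"az": 0,"gripper": 100}
    - {"dx": 0,"dy": -25,"dz": -32,"ax": 0,"ay": 0,"az": 0,"gripper": 100}
    - {"dx": 0,"dy": -30,"dz": -28,"ax": 0,"ay": 0,"az": 0,"gripper": 100}
    - {"dx": 0,"dy": -38,"dz": -10,"ax": 0,"ay": 0,"az": 0,"gripper": 100}
    - {"dx": 0,"dy": -40,"dz": 0,"ax": 0,"ay": 0,"az": 0,"gripper": 100}

```text
t: 9.22
ee_pos: [0.4059, -0.1777, 0.1724]
eef_rot: [3.14, -0.004, 0.014]
force: [0.4, 0.7, -0.1]
grip_width: 0.0853
finger_force: 0.0
```

move_arm:
  steps:
    - {"dx": 2,"dy": -40,"dz": 0,"ax": 0,"ay": 0,"az": 0,"gripper": 60}
    - {"dx": 2,"dy": -40,"dz": 0,"ax": 0,"ay": 0,"az": 0,"gripper": 60}
    - {"dx": 2,"dy": -40,"dz": 0,"ax": 0,"ay": 0,"az": 0,"gripper": 60}
    - {"dx": 2,"dy": -40,"dz": 0,"ax": 0,"ay": 0,"az": 0,"gripper": 60}
    - {"dx": 2,"dy": -40,"dz": 0,"ax": 0,"ay": 0,"az": 0,"gripper": 60}

```text
t: 9.63
ee_pos: [0.4118, 0.0152, 0.1695]
eef_rot: [-3.134, -0.001, 0.031]
force: [0.2, -0.0, -0.5]
grip_width: 0.0508
finger_force: 0.0
```

move_arm:
  steps:
    - {"dx": 2,"dy": -40,"dz": 0,"ax": 0,"ay": 0,"az": 0,"gripper": 60}
    - {"dx": 2,"dy": -40,"dz": 0,"ax": 0,"ay": 0,"az": 0,"gripper": 60}
    - {"dx": 2,"dy": -40,"dz": 0,"ax": 0,"ay": 0,"az": 0,"gripper": 60}
    - {"dx": 2,"dy": -40,"dz": 0,"ax": 0,"ay": 0,"az": 0,"gripper": 60}
    - {"dx": 2,"dy": -40,"dz": 0,"ax": 0,"ay": 0,"az": 0,"gripper": 60}

```text
t: 10.05
ee_pos: [0.4182, 0.0975, 0.1778]
eef_rot: [-3.046, 0.001, 0.167]
force: [-0.4, 0.1, -0.6]
grip_width: 0.0512
finger_force: 0.0
```

move_arm:
  steps:
    - {"dx": 0,"dy": -40,"dz": 0,"ax": 0,"ay": 0,"az": 0,"gripper": 60}
    - {"dx": 0,"dy": -40,"dz": 0,"ax": 0,"ay": 0,"az": -0.08,"gripper": 60}
    - {"dx": 0,"dy": -40,"dz": 0,"ax": 0,"ay": 0,"az": -0.08,"gripper": 60}
    - {"dx": 0,"dy": 0,"dz": 0,"ax": 0,"ay": 0,"az": 0,"gripper": 60}
    - {"dx": 0,"dy": 0,"dz": 0,"ax": 0,"ay": 0,"az": 0,"gripper": 60}

```text
t: 10.47
ee_pos: [0.3991, 0.1861, 0.1908]
eef_rot: [-3.027, -0.017, 0.363]
force: [0.2, -0.5, 0.0]
grip_width: 0.051
finger_force: 0.0
```

Run:
```python
from h import *
s=arm.get_state();print(s['t'],s['ee_pos'],s['eef_rot'],s['grip_width'])
i,im=snap('wrist','w4.png')
import pickle;pickle.dump(i,open('w4.pkl','wb'))
for P in((.3714,.3693,.074),(.4969,.3894,.069)):print(proj(i,P))
```

```text
10.4667 [0.3990694  0.18607788 0.19080345] [-3.02669211 -0.01692193  0.36299897] 0.050991990148212527
[108.  137.1]
[122.5 -41.4]
```

View pics/w4.png

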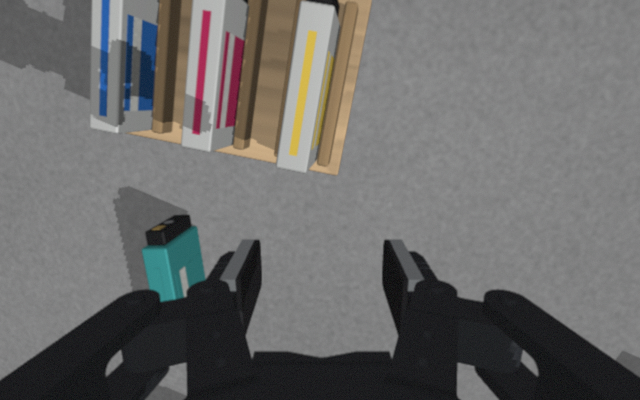

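Run:
```python
from h import *
s=arm.get_state();print(s['joint_pos'].round(3),s['ee_pos'],s['eef_rot'])
T=np.array(arm.camera_info('top')['T'])
i=arm.camera_info('top');i=__import__('pickle').load(open('w4.pkl','rb'))
print(at(i,110,131,.074),at(i,335,0,.074))
```

```text
[ 0.36  -0.206 -0.186  1.575  0.115  3.141] [0.39932873 0.18506798 0.1905991 ] [-3.02690077 -0.01649786  0.36079832]
[0.3767 0.3687 0.074 ] [0.5201 0.2372 0.074 ]
```

move_arm:
  steps:
    - {"dx": 0,"dy": 0,"dz": 0,"ax": 0,"ay": 0,"az": 0.0,"gripper": 60}

```text
t: 10.6
ee_pos: [0.3996, 0.1841, 0.1904]
eef_rot: [-3.027, -0.016, 0.359]
force: [0.6, -0.2, -0.0]
grip_width: 0.051
finger_force: 0.0
```

Joint 6 is at its limit, so I'll use the half-turned grasp on this side.

move_arm:
  steps:
    - {"dx": 0,"dy": 0,"dz": 0,"ax": 0,"ay": 0,"az": -0.12,"gripper": 60}
    - {"dx": 0,"dy": 0,"dz": 0,"ax": 0,"ay": 0,"az": -0.12,"gripper": 60}
    - {"dx": 0,"dy": 0,"dz": 0,"ax": 0,"ay": 0,"az": -0.12,"gripper": 60}
    - {"dx": 0,"dy": 0,"dz": 0,"ax": 0,"ay": 0,"az": -0.12,"gripper": 60}
    - {"dx": 0,"dy": 0,"dz": 0,"ax": 0,"ay": 0,"az": -0.12,"gripper": 60}

```text
t: 11.02
ee_pos: [0.3999, 0.1834, 0.1904]
eef_rot: [-3.056, -0.079, 0.96]
force: [-0.6, -0.2, -0.3]
grip_width: 0.0511
finger_force: 0.0
```

move_arm:
  steps:
    - {"dx": 0,"dy": 0,"dz": 0,"ax": 0,"ay": 0,"az": -0.12,"gripper": 60}
    - {"dx": 0,"dy": 0,"dz": 0,"ax": 0,"ay": 0,"az": -0.12,"gripper": 60}
    - {"dx": 0,"dy": 0,"dz": 0,"ax": 0,"ay": 0,"az": -0.12,"gripper": 60}
    - {"dx": 0,"dy": 0,"dz": 0,"ax": 0,"ay": 0,"az": -0.12,"gripper": 60}
    - {"dx": 0,"dy": 0,"dz": 0,"ax": 0,"ay": 0,"az": -0.12,"gripper": 60}

```text
t: 11.43
ee_pos: [0.3999, 0.1834, 0.1905]
eef_rot: [-3.116, -0.113, 1.562]
force: [-0.5, 0.0, -0.1]
grip_width: 0.0512
finger_force: 0.0
```

move_arm:
  steps:
    - {"dx": 0,"dy": 0,"dz": 0,"ax": 0,"ay": 0,"az": -0.12,"gripper": 60}
    - {"dx": 0,"dy": 0,"dz": 0,"ax": 0,"ay": 0,"az": -0.12,"gripper": 60}
    - {"dx": 0,"dy": 0,"dz": 0,"ax": 0,"ay": 0,"az": -0.12,"gripper": 60}
    - {"dx": 0,"dy": 0,"dz": 0,"ax": 0,"ay": 0,"az": -0.12,"gripper": 60}
    - {"dx": 0,"dy": 0,"dz": 0,"ax": 0,"ay": 0,"az": -0.12,"gripper": 60}

```text
t: 11.85
ee_pos: [0.4, 0.1834, 0.1904]
eef_rot: [3.099, -0.108, 2.166]
force: [0.0, 0.9, 0.4]
grip_width: 0.0512
finger_force: 0.0
```

move_arm:
  steps:
    - {"dx": 0,"dy": 0,"dz": 0,"ax": 0,"ay": 0,"az": -0.12,"gripper": 60}
    - {"dx": 0,"dy": 0,"dz": 0,"ax": 0,"ay": 0,"az": -0.12,"gripper": 60}
    - {"dx": 0,"dy": 0,"dz": 0,"ax": 0,"ay": 0,"az": -0.12,"gripper": 60}
    - {"dx": 0,"dy": 0,"dz": 0,"ax": 0,"ay": 0,"az": -0.12,"gripper": 60}
    - {"dx": 0,"dy": 0,"dz": 0,"ax": 0,"ay": 0,"az": -0.12,"gripper": 60}

```text
t: 12.27
ee_pos: [0.3999, 0.1834, 0.1904]
eef_rot: [3.045, -0.065, 2.767]
force: [-0.6, -0.2, -0.4]
grip_width: 0.0515
finger_force: 0.0
```

move_arm:
  steps:
    - {"dx": 0,"dy": 0,"dz": 0,"ax": 0,"ay": 0,"az": -0.12,"gripper": 60}
    - {"dx": 0,"dy": 0,"dz": 0,"ax": 0,"ay": 0,"az": -0.12,"gripper": 60}
    - {"dx": 0,"dy": 0,"dz": 0,"ax": 0,"ay": 0,"az": -0.12,"gripper": 60}
    - {"dx": 0,"dy": 0,"dz": 0,"ax": 0,"ay": 0,"az": -0.12,"gripper": 60}
    - {"dx": 0,"dy": 0,"dz": 0,"ax": 0,"ay": 0,"az": 0,"gripper": 60}

```text
t: 12.68
ee_pos: [0.3999, 0.1835, 0.1904]
eef_rot: [3.026, -0.013, -3.039]
force: [0.5, 0.5, -0.1]
grip_width: 0.0515
finger_force: 0.0
```

```bash
cat >> h.py <<'E'
def delta(P,rpy):
    s=arm.get_state(); C=R.from_euler('xyz',s['eef_rot']); G=R.from_euler('xyz',rpy)
    print('t',s['t'],'now',s['ee_pos'].round(4),s['eef_rot'].round(3),'shift mm',(C.inv().apply(np.array(P)-s['ee_pos'])*1000).round(1),'rotvec',(C.inv()*G).as_rotvec().round(3),'shift after turn',(G.inv().apply(np.array(P)-s['ee_pos'])*1000).round(1),'q',s['joint_pos'].round(2))
E
python3 - <<'E'
from h import *
delta([.436,.380,.19],[np.pi,0,np.pi+.175])
E
```

```text
t 12.6833 now [0.3999 0.1835 0.1904] [ 3.026 -0.013 -3.039] shift mm [-56.  190.6  21.7] rotvec [ 0.116 -0.009 -0.073] shift after turn [-69.8 187.2   0.4] q [ 0.36 -0.21 -0.19  1.58  0.11  0.26]
```

move_arm:
  steps:
    - {"dx": 0,"dy": 0,"dz": 0,"ax": 0.116,"ay": -0.009,"az": -0.03,"gripper": 60}
    - {"dx": -14,"dy": 37,"dz": 0,"ax": 0,"ay": 0,"az": -0.043,"gripper": 60}
    - {"dx": -14,"dy": 37,"dz": 0,"ax": 0,"ay": 0,"az": 0,"gripper": 60}
    - {"dx": -14,"dy": 37,"dz": 0,"ax": 0,"ay": 0,"az": 0,"gripper": 60}
    - {"dx": -14,"dy": 37,"dz": 0,"ax": 0,"ay": 0,"az": 0,"gripper": 60}

```text
t: 13.1
ee_pos: [0.4317, 0.3407, 0.1903]
eef_rot: [-3.141, -0.003, -2.976]
force: [0.5, -0.8, 0.7]
grip_width: 0.0514
finger_force: 0.0
```

move_arm:
  steps:
    - {"dx": -14,"dy": 37,"dz": 0,"ax": 0,"ay": 0,"az": 0,"gripper": 60}
    - {"dx": 0,"dy": 0,"dz": 25,"ax": 0,"ay": 0,"az": 0,"gripper": 60}
    - {"dx": 0,"dy": 0,"dz": 25,"ax": 0,"ay": 0,"az": 0,"gripper": 60}
    - {"dx": 0,"dy": 0,"dz": 0,"ax": 0,"ay": 0,"az": 0,"gripper": 60}
    - {"dx": 0,"dy": 0,"dz": 0,"ax": 0,"ay": 0,"az": 0,"gripper": 60}

```text
t: 13.52
ee_pos: [0.4381, 0.3773, 0.1393]
eef_rot: [-3.14, -0.006, -2.973]
force: [-0.1, 0.8, 1.2]
grip_width: 0.0513
finger_force: 0.0
```

Run:
```python
from h import *
delta([.437,.380,.042],[np.pi,0,np.pi+.175])
i,im=snap('wrist','w5.png')
import pickle;pickle.dump(i,open('w5.pkl','wb'))
for P in((.3714,.3693,.074),(.4969,.3894,.069)):print(proj(i,P))
```

```text
t 13.5167 now [0.4381 0.3773 0.1393] [-3.14  -0.006 -2.973] shift mm [ 0.1  3.1 97.3] rotvec [-0.002 -0.006 -0.007] shift after turn [ 0.6  2.9 97.3] q [0.71 0.15 0.06 1.49 0.   0.54]
[327.5  96.1]
[324.6 294.3]
```

View pics/w5.png

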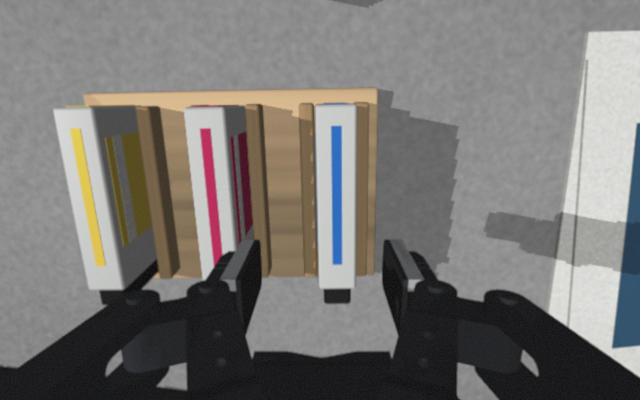

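Blue cartridge top edge: back at (335,104), nose shoulder at (336,289). It has a blue label, not turquoise, and is aligned with the gripper but about 8 mm to one side.

Run:
```python
from h import *
import pickle;i=pickle.load(open('w5.pkl','rb'))
b=at(i,335,104,.074);n=at(i,337,289,.074);print(b,n,np.linalg.norm(n-b),np.arctan2(*(n-b)[[1,0]]))
c=b+(n-b)/116*65;print(c)
delta([c[0],c[1],.042],[np.pi,0,np.pi+.17])
```

```text
[0.375  0.3742 0.074 ] [0.4889 0.3961 0.074 ] 0.11598629229352925 0.18995572417519954
[0.43882328 0.38647155 0.074     ]
t 13.5667 now [0.4387 0.3777 0.1411] [-3.141e+00 -3.000e-03 -2.973e+00] shift mm [-1.9  8.7 99. ] rotvec [-0.001 -0.003 -0.001] shift after turn [-1.6  8.6 99.1] q [0.71 0.14 0.06 1.49 0.   0.54]
```

move_arm:
  steps:
    - {"dx": -1.5,"dy": 8,"dz": 0,"ax": 0,"ay": 0,"az": -0.012,"gripper": 60}
    - {"dx": 0,"dy": 0,"dz": 33,"ax": 0,"ay": 0,"az": 0,"gripper": 60}
    - {"dx": 0,"dy": 0,"dz": 33,"ax": 0,"ay": 0,"az": 0,"gripper": 60}
    - {"dx": 0,"dy": 0,"dz": 32,"ax": 0,"ay": 0,"az": 0,"gripper": 60}
    - {"dx": 0,"dy": 0,"dz": 0,"ax": 0,"ay": 0,"az": 0,"gripper": 60}

```text
t: 13.98
ee_pos: [0.4364, 0.385, 0.0379]
eef_rot: [-3.138, -0.008, -2.958]
force: [-0.6, -0.4, -1.1]
grip_width: 0.051
finger_force: 0.0
```

move_arm:
  steps:
    - {"dx": 0,"dy": 0,"dz": 0,"ax": 0,"ay": 0,"az": 0,"gripper": 10}
    - {"dx": 0,"dy": 0,"dz": 0,"ax": 0,"ay": 0,"az": 0,"gripper": 10}
    - {"dx": 0,"dy": 0,"dz": 0,"ax": 0,"ay": 0,"az": 0,"gripper": 10}
    - {"dx": 0,"dy": 0,"dz": 0,"ax": 0,"ay": 0,"az": 0,"gripper": 10}
    - {"dx": 0,"dy": 0,"dz": 0,"ax": 0,"ay": 0,"az": 0,"gripper": 10}
  force: 50

```text
t: 14.4
ee_pos: [0.4395, 0.3877, 0.0457]
eef_rot: [3.14, 0.001, -2.958]
force: [-0.9, -0.8, 7.7]
grip_width: 0.023
finger_force: 51.1
```

move_arm:
  steps:
    - {"dx": 0,"dy": 0,"dz": -20,"ax": 0,"ay": 0,"az": 0,"gripper": 10}
    - {"dx": 0,"dy": 0,"dz": -35,"ax": 0,"ay": 0,"az": 0,"gripper": 10}
    - {"dx": 0,"dy": 0,"dz": -40,"ax": 0,"ay": 0,"az": 0,"gripper": 10}
    - {"dx": 0,"dy": 0,"dz": -40,"ax": 0,"ay": 0,"az": 0,"gripper": 10}
    - {"dx": 0,"dy": 0,"dz": 0,"ax": 0,"ay": 0,"az": 0,"gripper": 10}

```text
t: 14.82
ee_pos: [0.4406, 0.3886, 0.1878]
eef_rot: [3.135, 0.008, -2.958]
force: [1.1, 1.2, -0.5]
grip_width: 0.0236
finger_force: 49.9
```

Run:
```python
from h import *
delta([.42,-.0,.177],[np.pi,0,np.pi+.016])
```

```text
t 14.8167 now [0.4406 0.3886 0.1878] [ 3.135  0.008 -2.958] shift mm [  91.5 -378.3    7.5] rotvec [0.007 0.008 0.168] shift after turn [  26.9 -388.2   10.8] q [0.72 0.15 0.17 1.57 0.   0.54]
```

move_arm:
  steps:
    - {"dx": 0,"dy": 0,"dz": 0,"ax": 0.007,"ay": 0.008,"az": 0.084,"gripper": 10}
    - {"dx": 0,"dy": 0,"dz": 0,"ax": 0,"ay": 0,"az": 0.084,"gripper": 10}
    - {"dx": 2,"dy": -37,"dz": 0,"ax": 0,"ay": 0,"az": 0,"gripper": 10}
    - {"dx": 2,"dy": -37,"dz": 0,"ax": 0,"ay": 0,"az": 0,"gripper": 10}
    - {"dx": 2,"dy": -37,"dz": 0,"ax": 0,"ay": 0,"az": 0,"gripper": 10}

```text
t: 15.23
ee_pos: [0.4342, 0.2749, 0.1792]
eef_rot: [-3.134, -0.009, -3.124]
force: [0.7, -0.9, -1.0]
grip_width: 0.0231
finger_force: 49.9
```

move_arm:
  steps:
    - {"dx": 3,"dy": -37,"dz": 0,"ax": 0,"ay": 0,"az": 0,"gripper": 10}
    - {"dx": 3,"dy": -37,"dz": 0,"ax": 0,"ay": 0,"az": 0,"gripper": 10}
    - {"dx": 3,"dy": -37,"dz": 0,"ax": 0,"ay": 0,"az": 0,"gripper": 10}
    - {"dx": 3,"dy": -37,"dz": 0,"ax": 0,"ay": 0,"az": 0,"gripper": 10}
    - {"dx": 3,"dy": -37,"dz": 0,"ax": 0,"ay": 0,"az": 0,"gripper": 10}

```text
t: 15.65
ee_pos: [0.4222, 0.089, 0.1816]
eef_rot: [-3.133, -0.007, -3.125]
force: [0.4, -0.1, -1.0]
grip_width: 0.0231
finger_force: 49.9
```

move_arm:
  steps:
    - {"dx": 3,"dy": -37,"dz": 0,"ax": 0,"ay": 0,"az": 0,"gripper": 10}
    - {"dx": 3,"dy": -37,"dz": 0,"ax": 0,"ay": 0,"az": 0,"gripper": 10}
    - {"dx": 0,"dy": 0,"dz": 0,"ax": 0.112,"ay": 0,"az": 0,"gripper": 10}
    - {"dx": 0,"dy": 0,"dz": 0,"ax": 0.112,"ay": 0,"az": 0,"gripper": 10}
    - {"dx": 0,"dy": 0,"dz": 0,"ax": 0.112,"ay": 0,"az": 0,"gripper": 10}

```text
t: 16.07
ee_pos: [0.4185, 0.0137, 0.1833]
eef_rot: [-2.793, -0.004, -3.132]
force: [0.6, 0.6, -2.4]
grip_width: 0.0232
finger_force: 50.2
```

move_arm:
  steps:
    - {"dx": 0,"dy": 0,"dz": 0,"ax": 0.112,"ay": 0,"az": 0,"gripper": 10}
    - {"dx": 0,"dy": 0,"dz": 0,"ax": 0.112,"ay": 0,"az": 0,"gripper": 10}
    - {"dx": 0,"dy": 0,"dz": 0,"ax": 0.112,"ay": 0,"az": 0,"gripper": 10}
    - {"dx": 0,"dy": 0,"dz": 0,"ax": 0.112,"ay": 0,"az": 0,"gripper": 10}
    - {"dx": 0,"dy": 0,"dz": 0,"ax": 0,"ay": 0,"az": 0,"gripper": 10}

```text
t: 16.48
ee_pos: [0.4175, 0.0178, 0.1789]
eef_rot: [-2.342, -0.013, -3.123]
force: [0.8, -0.2, -3.8]
grip_width: 0.0231
finger_force: 50.2
```

Run:
```python
from h import *
s=arm.get_state();C=R.from_euler('xyz',s['eef_rot']).as_matrix()
print(s['t'],s['ee_pos'],s['eef_rot'],s['joint_pos'].round(2),s['grip_width']);print(C.round(3))
# lower edge corners in tool frame: z=+33.5, y=+-12
for y in(-12,12):
  for x in(-65,65):print((s['ee_pos']+C@np.array([x,y,33.5])/1000).round(3))
```

```text
16.4833 [0.41746886 0.01775343 0.17893653] [-2.34228425 -0.01342764 -3.12277692] [ 0.49  0.05 -0.16  1.81 -0.69  0.63] 0.023062870289052264
[[-1.    -0.023  0.004]
 [-0.019  0.697 -0.717]
 [ 0.013 -0.717 -0.697]]
[ 0.483 -0.013  0.163]
[ 0.353 -0.016  0.165]
[0.482 0.003 0.146]
[0.352 0.001 0.148]
```

move_arm:
  steps:
    - {"dx": 0,"dy": 24.4,"dz": 23.7,"ax": 0,"ay": 0,"az": 0,"gripper": 10}
    - {"dx": 0,"dy": 24.4,"dz": 23.7,"ax": 0,"ay": 0,"az": 0,"gripper": 10}
    - {"dx": 0,"dy": 24.4,"dz": 23.7,"ax": 0,"ay": 0,"az": 0,"gripper": 10}
    - {"dx": 0,"dy": 22,"dz": 21.5,"ax": 0,"ay": 0,"az": 0,"gripper": 10}
    - {"dx": 0,"dy": 0,"dz": 0,"ax": 0,"ay": 0,"az": 0,"gripper": 10}

```text
t: 16.9
ee_pos: [0.4146, 0.0165, 0.0444]
eef_rot: [-2.35, -0.014, -3.127]
force: [-1.0, -0.3, -2.1]
grip_width: 0.0229
finger_force: 50.2
```

move_arm:
  steps:
    - {"dx": 0,"dy": 4,"dz": 4,"ax": 0,"ay": 0,"az": 0,"gripper": 10}
    - {"dx": 0,"dy": 0,"dz": 0,"ax": 0,"ay": 0,"az": 0,"gripper": 10}
    - {"dx": 0,"dy": 0,"dz": 0,"ax": 0,"ay": 0,"az": 0,"gripper": 10}

```text
t: 17.15
ee_pos: [0.4172, 0.0175, 0.0443]
eef_rot: [-2.351, -0.007, -3.126]
force: [0.4, 0.5, -1.2]
grip_width: 0.0229
finger_force: 50.2
```

move_arm:
  steps:
    - {"dx": 0,"dy": 4.5,"dz": 4.5,"ax": 0,"ay": 0,"az": 0,"gripper": 10}
    - {"dx": 0,"dy": 0,"dz": 0,"ax": 0,"ay": 0,"az": 0,"gripper": 10}
    - {"dx": 0,"dy": 0,"dz": 0,"ax": 0,"ay": 0,"az": 0,"gripper": 10}

```text
t: 17.4
ee_pos: [0.4163, 0.0172, 0.0364]
eef_rot: [-2.349, -0.009, -3.125]
force: [-0.5, 0.2, -1.4]
grip_width: 0.0233
finger_force: 50.2
```

move_arm:
  steps:
    - {"dx": 0,"dy": 2,"dz": 2,"ax": 0,"ay": 0,"az": 0,"gripper": 10}
    - {"dx": 0,"dy": 0,"dz": 0,"ax": 0,"ay": 0,"az": 0,"gripper": 10}
    - {"dx": 0,"dy": 0,"dz": 0,"ax": 0,"ay": 0,"az": 0,"gripper": 10}

```text
t: 17.65
ee_pos: [0.416, 0.0171, 0.0331]
eef_rot: [-2.349, -0.01, -3.125]
force: [0.7, 0.1, -1.2]
grip_width: 0.0227
finger_force: 50.2
```

move_arm:
  steps:
    - {"dx": 0,"dy": 0,"dz": 0,"ax": 0,"ay": 0,"az": 0,"gripper": 46}
    - {"dx": 0,"dy": 0,"dz": 0,"ax": 0,"ay": 0,"az": 0,"gripper": 46}
    - {"dx": 0,"dy": 0,"dz": 0,"ax": 0,"ay": 0,"az": 0,"gripper": 46}
    - {"dx": 0,"dy": 0,"dz": -8,"ax": 0,"ay": 0,"az": 0,"gripper": 46}
    - {"dx": 0,"dy": 0,"dz": -15,"ax": 0,"ay": 0,"az": 0,"gripper": 46}

```text
t: 18.07
ee_pos: [0.4153, 0.0331, 0.0493]
eef_rot: [-2.348, -0.011, -3.127]
force: [0.0, 1.2, -0.3]
grip_width: 0.0393
finger_force: 0.2
```

move_arm:
  steps:
    - {"dx": 0,"dy": 0,"dz": -25,"ax": 0,"ay": 0,"az": 0,"gripper": 46}
    - {"dx": 0,"dy": 0,"dz": -35,"ax": 0,"ay": 0,"az": 0,"gripper": 46}
    - {"dx": 0,"dy": 0,"dz": -40,"ax": 0,"ay": 0,"az": 0,"gripper": 46}
    - {"dx": 0,"dy": -20,"dz": -20,"ax": 0,"ay": 0,"az": 0,"gripper": 46}
    - {"dx": 0,"dy": -20,"dz": -20,"ax": 0,"ay": 0,"az": 0,"gripper": 46}

```text
t: 18.48
ee_pos: [0.4161, 0.1067, 0.1777]
eef_rot: [-2.349, -0.01, -3.123]
force: [1.6, -0.5, 0.4]
grip_width: 0.0393
finger_force: 0.0
```

move_arm:
  steps:
    - {"dx": 0,"dy": 0,"dz": 0,"ax": -0.112,"ay": 0,"az": 0,"gripper": 100}
    - {"dx": 0,"dy": 0,"dz": 0,"ax": -0.112,"ay": 0,"az": 0,"gripper": 100}
    - {"dx": 0,"dy": 0,"dz": 0,"ax": -0.112,"ay": 0,"az": 0,"gripper": 100}
    - {"dx": 0,"dy": 0,"dz": 0,"ax": -0.112,"ay": 0,"az": 0,"gripper": 100}
    - {"dx": 0,"dy": 0,"dz": 0,"ax": -0.112,"ay": 0,"az": 0,"gripper": 100}

```text
t: 18.9
ee_pos: [0.4164, 0.1059, 0.1777]
eef_rot: [-2.915, -0.007, -3.124]
force: [0.1, 0.1, -0.1]
grip_width: 0.0849
finger_force: 0.0
```

move_arm:
  steps:
    - {"dx": 0,"dy": 0,"dz": 0,"ax": -0.112,"ay": 0,"az": 0,"gripper": 100}
    - {"dx": 0,"dy": 0,"dz": 0,"ax": -0.112,"ay": 0,"az": 0,"gripper": 100}
    - {"dx": 0,"dy": 0,"dz": 0,"ax": 0,"ay": 0,"az": 0,"gripper": 100}

```text
t: 19.15
ee_pos: [0.4162, 0.1037, 0.1779]
eef_rot: [-3.139, -0.007, -3.129]
force: [-1.0, -0.9, -0.0]
grip_width: 0.0855
finger_force: 0.0
```

Run:
```python
from h import *
delta([.37,.02,.15],[np.pi,0,np.pi+.016])
i,im=snap('wrist','w6.png')
import pickle;pickle.dump(i,open('w6.pkl','wb'))
i2,t=snap('top','t6.png')
cv2.imwrite('pics/w6b.png',np.vstack([cv2.resize(im,(480,300)),cv2.resize(t[110:310,200:520],(480,300))])[:,:,::-1])
```

```text
t 19.15 now [0.4162 0.1037 0.1779] [-3.139 -0.007 -3.129] shift mm [ 47.1 -83.1  28.5] rotvec [-0.003 -0.007 -0.003] shift after turn [ 47.5 -83.   27.9] q [ 0.25 -0.21 -0.21  1.58 -0.    0.23]
```

View pics/w6b.png

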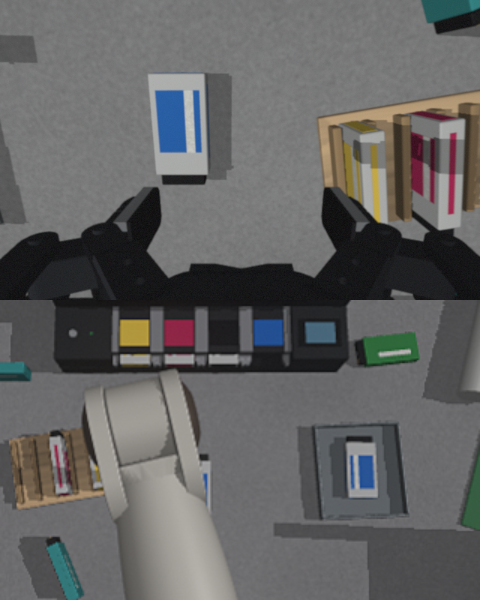

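The new cartridge lies flat with blue label up, nose away from the robot, at wrist-picture (178,125) in the half-scale composite. The used one lies flat in the tray. I've used my ten views, so from here I'll measure by code.

```bash
cat >> h.py <<'E'
def seg(i,im,roi,z=.024):
    x0,y0,x1,y1=roi; hsv=cv2.cvtColor(im,cv2.COLOR_RGB2HSV)
    m=(((hsv[...,2]>165)&(hsv[...,1]<60))|((hsv[...,1]>140)&(abs(hsv[...,0].astype(int)-108)<12)&(hsv[...,2]>90))).astype(np.uint8)
    k=np.zeros_like(m);k[y0:y1,x0:x1]=1;m=cv2.morphologyEx(m*k,cv2.MORPH_CLOSE,np.ones((5,5)))
    c=max(cv2.findContours(m,0,2)[0],key=cv2.contourArea)
    W=np.array([at(i,*p,z)[:2] for p in c[:,0]],np.float32)
    r=cv2.minAreaRect(W*1000);print('bbox px',cv2.boundingRect(c),'rect',r);print('box',cv2.boxPoints(r).round(1).tolist());return r,W
E
python3 - <<'E'
from h import *
import pickle;i=pickle.load(open('w6.pkl','rb'));im=cv2.imread('pics/w6.png')[:,:,::-1].copy()
seg(i,im,(180,70,320,260))
A=lambda u,v:at(i,u*4/3,v*4/3,.024)
print(A(149,73),A(205,73),A(207,175),A(158,176))
E
```

```text
bbox px (198, 99, 78, 133) rect ((407.1758117675781, 33.11389923095703), (112.47571563720703, 59.12432098388672), 0.7988940477371216)
box [[350.5, 61.900001525878906], [351.3999938964844, 2.799999952316284], [463.79998779296875, 4.300000190734863], [463.0, 63.5]]
[0.35  0.004 0.024] [0.3493 0.064  0.024 ] [0.4651 0.064  0.024 ] [0.4673 0.0062 0.024 ]
```

move_arm:
  steps:
    - {"dx": 18,"dy": -24,"dz": 10,"ax": 0,"ay": -0.004,"az": -0.002,"gripper": 100}
    - {"dx": 18,"dy": -24,"dz": 20,"ax": 0,"ay": -0.003,"az": 0,"gripper": 100}
    - {"dx": 17,"dy": -23,"dz": 28,"ax": 0,"ay": 0,"az": 0,"gripper": 100}
    - {"dx": 0,"dy": 0,"dz": 0,"ax": 0,"ay": 0,"az": 0,"gripper": 100}
    - {"dx": 0,"dy": 0,"dz": 0,"ax": 0,"ay": 0,"az": 0,"gripper": 100}

```text
t: 19.67
ee_pos: [0.3624, 0.0324, 0.1174]
eef_rot: [-3.13, -0.007, -3.124]
force: [0.7, -0.2, 1.0]
grip_width: 0.0853
finger_force: 0.0
```

Run:
```python
from h import *
delta([.363,.033,.002],[np.pi,0,np.pi+.014])
i,im=snap('wrist','w7.png')
for P in((.349,.064,.024),(.349,.002,.024),(.465,.064,.024)):print(proj(i,P))
seg(i,im,(230,0,420,400))
```

```text
t 19.6667 now [0.3624 0.0324 0.1174] [-3.13  -0.007 -3.124] shift mm [ -1.5   1.9 115.4] rotvec [-0.011 -0.007  0.004] shift after turn [ -0.6   0.6 115.4] q [ 0.1  -0.37 -0.45  1.5  -0.01  0.08]
[369.9 180.3]
[278.1 178.4]
[361.7 330. ]
bbox px (280, 183, 88, 146) rect ((407.8855285644531, 33.71084213256836), (112.34575653076172, 59.725650787353516), 0.9290391206741333)
box [[351.20001220703125, 62.70000076293945], [352.20001220703125, 2.9000000953674316], [464.5, 4.800000190734863], [463.6000061035156, 64.5]]
```

move_arm:
  steps:
    - {"dx": 0,"dy": 0.5,"dz": 30,"ax": -0.008,"ay": -0.005,"az": 0,"gripper": 100}
    - {"dx": 0,"dy": 0,"dz": 35,"ax": 0,"ay": 0,"az": 0,"gripper": 100}
    - {"dx": 0,"dy": 0,"dz": 30,"ax": 0,"ay": 0,"az": 0,"gripper": 100}
    - {"dx": 0,"dy": 0,"dz": 12,"ax": 0,"ay": 0,"az": 0,"gripper": 100}
    - {"dx": 0,"dy": 0,"dz": 0,"ax": 0,"ay": 0,"az": 0,"gripper": 100}

```text
t: 20.13
ee_pos: [0.3635, 0.0337, 0.0104]
eef_rot: [-3.14, -0.002, -3.122]
force: [-0.9, 0.4, -0.2]
grip_width: 0.0855
finger_force: 0.0
```

move_arm:
  steps:
    - {"dx": 0,"dy": 0,"dz": 0,"ax": 0,"ay": 0,"az": 0,"gripper": 100}
    - {"dx": 0,"dy": 0,"dz": 0,"ax": 0,"ay": 0,"az": 0,"gripper": 100}

```text
t: 20.3
ee_pos: [0.3656, 0.0336, 0.0139]
eef_rot: [-3.141, 0.004, -3.122]
force: [-0.3, -0.2, 0.5]
grip_width: 0.0854
finger_force: 0.0
```

move_arm:
  steps:
    - {"dx": 1,"dy": 0,"dz": 9,"ax": 0,"ay": 0,"az": 0,"gripper": 100}
    - {"dx": 0,"dy": 0,"dz": 0,"ax": 0,"ay": 0,"az": 0,"gripper": 100}
    - {"dx": 0,"dy": 0,"dz": 0,"ax": 0,"ay": 0,"az": 0,"gripper": 100}

```text
t: 20.55
ee_pos: [0.3632, 0.0329, 0.0032]
eef_rot: [-3.141, 0.002, -3.123]
force: [-0.5, 0.1, -0.1]
grip_width: 0.0854
finger_force: 0.0
```

move_arm:
  steps:
    - {"dx": 0,"dy": 0,"dz": 0,"ax": 0,"ay": 0,"az": 0,"gripper": 55}
    - {"dx": 0,"dy": 0,"dz": 0,"ax": 0,"ay": 0,"az": 0,"gripper": 55}
    - {"dx": 0,"dy": 0,"dz": 0,"ax": 0,"ay": 0,"az": 0,"gripper": 55}
    - {"dx": 0,"dy": 0,"dz": 0,"ax": 0,"ay": 0,"az": 0,"gripper": 55}
    - {"dx": 0,"dy": 0,"dz": 0,"ax": 0,"ay": 0,"az": 0,"gripper": 55}
  force: 60

```text
t: 20.97
ee_pos: [0.3635, 0.0328, 0.0038]
eef_rot: [-3.141, 0.003, -3.124]
force: [-1.2, -0.2, 5.9]
grip_width: 0.0606
finger_force: 65.6
```

Run:
```python
from h import *
delta([.365,.033,.12],[np.pi,0,np.pi+.016])
```

```text
t 20.9667 now [0.3635 0.0328 0.0038] [-3.141e+00  3.000e-03 -3.124e+00] shift mm [-1.800e+00  1.000e-01 -1.162e+02] rotvec [-0.001  0.003  0.002] shift after turn [-1.500e+00  1.000e-01 -1.162e+02] q [ 0.09 -0.34 -0.65  1.26 -0.    0.07]
```

move_arm:
  steps:
    - {"dx": 0,"dy": 0,"dz": -20,"ax": 0,"ay": 0,"az": 0,"gripper": 55}
    - {"dx": 0,"dy": 0,"dz": -32,"ax": 0,"ay": 0,"az": 0,"gripper": 55}
    - {"dx": -22,"dy": -22,"dz": 0,"ax": 0,"ay": 0,"az": 0,"gripper": 55}
    - {"dx": -25,"dy": -25,"dz": 0,"ax": 0,"ay": 0,"az": 0,"gripper": 55}
    - {"dx": -25,"dy": -25,"dz": 0,"ax": 0,"ay": 0,"az": 0,"gripper": 55}

```text
t: 21.38
ee_pos: [0.4375, -0.0387, 0.056]
eef_rot: [-3.141, 0.004, -3.122]
force: [-0.1, 1.0, -2.0]
grip_width: 0.0607
finger_force: 66.0
```

move_arm:
  steps:
    - {"dx": -25,"dy": -25,"dz": 0,"ax": 0,"ay": 0,"az": 0,"gripper": 55}
    - {"dx": -25,"dy": -25,"dz": 0,"ax": 0,"ay": 0,"az": 0,"gripper": 55}
    - {"dx": -20,"dy": -20,"dz": 0,"ax": 0,"ay": 0,"az": 0,"gripper": 55}
    - {"dx": 0,"dy": 0,"dz": 0,"ax": 0,"ay": 0,"az": 0,"gripper": 55}
    - {"dx": 0,"dy": 0,"dz": 0,"ax": 0,"ay": 0,"az": 0,"gripper": 55}

```text
t: 21.8
ee_pos: [0.5077, -0.1075, 0.0546]
eef_rot: [-3.141, 0.0, -3.125]
force: [-1.2, 0.1, -2.1]
grip_width: 0.0609
finger_force: 66.0
```

Run:
```python
from h import *
delta([.525,-.1134,.0555],[np.pi,0,np.pi+.016])
i,im=snap('wrist','w8.png')
r,W=seg(i,im,(230,0,420,250),z=.0755)
```

```text
t 21.8 now [ 0.5077 -0.1075  0.0546] [-3.141  0.    -3.125] shift mm [-17.2  -6.2  -0.9] rotvec [-0.  0.  0.] shift after turn [-17.2  -6.2  -0.9] q [-0.21  0.02 -0.24  1.31 -0.   -0.22]
bbox px (254, 228, 136, 12) rect ((489.82867431640625, -107.59577941894531), (3.8544533252716064, 49.30649948120117), 1.5228275060653687)
box [[487.20001220703125, -83.0], [488.6000061035156, -132.3000030517578], [492.3999938964844, -132.1999969482422], [491.1000061035156, -82.9000015258789]]
```

move_arm:
  steps:
    - {"dx": -12,"dy": -6,"dz": -0.5,"ax": 0,"ay": 0,"az": 0,"gripper": 55}
    - {"dx": -12,"dy": 0,"dz": 0,"ax": 0,"ay": 0,"az": 0,"gripper": 55}
    - {"dx": -8,"dy": 0,"dz": 0,"ax": 0,"ay": 0,"az": 0,"gripper": 55}
    - {"dx": 0,"dy": 0,"dz": 0,"ax": 0,"ay": 0,"az": 0,"gripper": 55}
    - {"dx": 0,"dy": 0,"dz": 0,"ax": 0,"ay": 0,"az": 0,"gripper": 55}

```text
t: 22.27
ee_pos: [0.5392, -0.1113, 0.0559]
eef_rot: [-3.141, 0.001, -3.123]
force: [0.4, -0.6, -1.3]
grip_width: 0.0606
finger_force: 66.1
```

move_arm:
  steps:
    - {"dx": -6,"dy": 0,"dz": 0,"ax": 0,"ay": 0,"az": 0,"gripper": 55}
    - {"dx": -6,"dy": 0,"dz": 0,"ax": 0,"ay": 0,"az": 0,"gripper": 55}
    - {"dx": -6,"dy": 0,"dz": 0,"ax": 0,"ay": 0,"az": 0,"gripper": 55}
    - {"dx": -6,"dy": 0,"dz": 0,"ax": 0,"ay": 0,"az": 0,"gripper": 55}
    - {"dx": 0,"dy": 0,"dz": 0,"ax": 0,"ay": 0,"az": 0,"gripper": 55}

```text
t: 22.68
ee_pos: [0.5648, -0.1114, 0.056]
eef_rot: [-3.141, 0.003, -3.123]
force: [-0.5, 0.4, -1.4]
grip_width: 0.0602
finger_force: 66.1
```

move_arm:
  steps:
    - {"dx": -6,"dy": -0.6,"dz": 0,"ax": 0,"ay": 0,"az": 0,"gripper": 55}
    - {"dx": -6,"dy": 0,"dz": 0,"ax": 0,"ay": 0,"az": 0,"gripper": 55}
    - {"dx": -6,"dy": 0,"dz": 0,"ax": 0,"ay": 0,"az": 0,"gripper": 55}
    - {"dx": -6,"dy": 0,"dz": 0,"ax": 0,"ay": 0,"az": 0,"gripper": 55}
    - {"dx": 0,"dy": 0,"dz": 0,"ax": 0,"ay": 0,"az": 0,"gripper": 55}

```text
t: 23.1
ee_pos: [0.5888, -0.1116, 0.056]
eef_rot: [-3.141, 0.002, -3.123]
force: [-0.1, 0.3, -1.9]
grip_width: 0.0605
finger_force: 66.1
```

move_arm:
  steps:
    - {"dx": -7,"dy": 0,"dz": 0,"ax": 0,"ay": 0,"az": 0,"gripper": 55}
    - {"dx": -7,"dy": 0,"dz": 0,"ax": 0,"ay": 0,"az": 0,"gripper": 55}
    - {"dx": -7,"dy": 0,"dz": 0,"ax": 0,"ay": 0,"az": 0,"gripper": 55}
    - {"dx": -7,"dy": 0,"dz": 0,"ax": 0,"ay": 0,"az": 0,"gripper": 55}
    - {"dx": 0,"dy": 0,"dz": 0,"ax": 0,"ay": 0,"az": 0,"gripper": 55}

```text
t: 23.52
ee_pos: [0.617, -0.1111, 0.056]
eef_rot: [-3.141, 0.003, -3.123]
force: [0.9, -1.2, -2.6]
grip_width: 0.0604
finger_force: 66.1
```

move_arm:
  steps:
    - {"dx": -7,"dy": 0,"dz": 0.5,"ax": 0,"ay": 0,"az": 0,"gripper": 55}
    - {"dx": -7,"dy": 0,"dz": 0.5,"ax": 0,"ay": 0,"az": 0,"gripper": 55}
    - {"dx": -6,"dy": 0,"dz": 0,"ax": 0,"ay": 0,"az": 0,"gripper": 55}
    - {"dx": -4,"dy": 0,"dz": 0,"ax": 0,"ay": 0,"az": 0,"gripper": 55}
    - {"dx": 0,"dy": 0,"dz": 0,"ax": 0,"ay": 0,"az": 0,"gripper": 55}

```text
t: 23.93
ee_pos: [0.6401, -0.1106, 0.0549]
eef_rot: [-3.141, 0.001, -3.123]
force: [-2.5, -0.1, -1.7]
grip_width: 0.0607
finger_force: 66.1
```

move_arm:
  steps:
    - {"dx": 0,"dy": 0,"dz": 0,"ax": 0,"ay": 0,"az": 0,"gripper": 100}
    - {"dx": 0,"dy": 0,"dz": 0,"ax": 0,"ay": 0,"az": 0,"gripper": 100}
    - {"dx": 0,"dy": 0,"dz": 0,"ax": 0,"ay": 0,"az": 0,"gripper": 100}
    - {"dx": 0,"dy": 0,"dz": 0,"ax": 0,"ay": 0,"az": 0,"gripper": 100}

```text
t: 24.27
ee_pos: [0.6398, -0.1107, 0.0556]
eef_rot: [-3.141, 0.003, -3.123]
force: [-0.3, -0.3, 0.4]
grip_width: 0.0852
finger_force: 0.0
```

move_arm:
  steps:
    - {"dx": 0,"dy": 0,"dz": -35,"ax": 0,"ay": 0,"az": 0,"gripper": 100}
    - {"dx": 15,"dy": 0,"dz": -35,"ax": 0,"ay": 0,"az": 0,"gripper": 100}
    - {"dx": 30,"dy": 0,"dz": -10,"ax": 0,"ay": 0,"az": 0,"gripper": 100}
    - {"dx": 25,"dy": 0,"dz": 0,"ax": 0,"ay": 0,"az": 0,"gripper": 0}
    - {"dx": 0,"dy": 0,"dz": 0,"ax": 0,"ay": 0,"az": 0,"gripper": 0}

```text
t: 24.68
ee_pos: [0.5667, -0.1121, 0.137]
eef_rot: [-3.14, 0.003, -3.124]
force: [-0.0, 0.2, -0.4]
grip_width: 0.064
finger_force: 0.0
```

Run:
```python
from h import *
delta([.595,-.1118,.060],[np.pi,0,np.pi+.016])
i,im=snap('top','t9.png')
for z,n in((.074,'z74'),):
    print(n,proj(i,(.6235,-.111,z)))
r,W=seg(i,im,(362,140,396,176),z=.074)
```

```text
t 24.6833 now [ 0.5667 -0.1121  0.137 ] [-3.140e+00  3.000e-03 -3.124e+00] shift mm [-28.   -0.1  77.1] rotvec [-0.001  0.003  0.002] shift after turn [-28.3  -0.2  77. ] q [-0.2   0.13  0.05  1.48 -0.   -0.21]
z74 [378.4 164.1]
bbox px (369, 146, 12, 13) rect ((662.2233276367188, -99.73694610595703), (38.74726486206055, 34.42088317871094), 1.019390344619751)
box [[642.5, -82.9000015258789], [643.2000122070312, -117.30000305175781], [681.9000244140625, -116.5999984741211], [681.2999877929688, -82.19999694824219]]
```

move_arm:
  steps:
    - {"dx": 0,"dy": 0,"dz": 20,"ax": 0,"ay": 0,"az": 0,"gripper": 0}
    - {"dx": 0,"dy": 0,"dz": 25,"ax": 0,"ay": 0,"az": 0,"gripper": 0}
    - {"dx": 0,"dy": 0,"dz": 20,"ax": 0,"ay": 0,"az": 0,"gripper": 0}
    - {"dx": 0,"dy": 0,"dz": 12,"ax": 0,"ay": 0,"az": 0,"gripper": 0}
    - {"dx": 0,"dy": 0,"dz": 0,"ax": 0,"ay": 0,"az": 0,"gripper": 0}

```text
t: 25.15
ee_pos: [0.5685, -0.1117, 0.055]
eef_rot: [3.141, -0.002, -3.123]
force: [-1.0, 0.5, 0.3]
grip_width: -0.0
finger_force: 0.0
```

move_arm:
  steps:
    - {"dx": -10,"dy": 0,"dz": 0,"ax": 0,"ay": 0,"az": 0,"gripper": 0}
    - {"dx": -10,"dy": 0,"dz": 0,"ax": 0,"ay": 0,"az": 0,"gripper": 0}
    - {"dx": -10,"dy": 0,"dz": 0,"ax": 0,"ay": 0,"az": 0,"gripper": 0}
    - {"dx": -8,"dy": 0,"dz": 0,"ax": 0,"ay": 0,"az": 0,"gripper": 0}
    - {"dx": -6,"dy": 0,"dz": 0,"ax": 0,"ay": 0,"az": 0,"gripper": 0}

```text
t: 25.57
ee_pos: [0.6146, -0.1112, 0.0591]
eef_rot: [-3.141, 0.003, -3.123]
force: [-9.0, -0.4, 6.8]
grip_width: 0.0
finger_force: 4.8
```

move_arm:
  steps:
    - {"dx": -6,"dy": 0,"dz": 0,"ax": 0,"ay": 0,"az": 0,"gripper": 0}
    - {"dx": -6,"dy": 0,"dz": 0,"ax": 0,"ay": 0,"az": 0,"gripper": 0}
    - {"dx": -6,"dy": 0,"dz": 0,"ax": 0,"ay": 0,"az": 0,"gripper": 0}
    - {"dx": 0,"dy": 0,"dz": 0,"ax": 0,"ay": 0,"az": 0,"gripper": 0}
    - {"dx": 0,"dy": 0,"dz": 0,"ax": 0,"ay": 0,"az": 0,"gripper": 0}

```text
t: 25.98
ee_pos: [0.6317, -0.1109, 0.0587]
eef_rot: [-3.141, 0.002, -3.123]
force: [-3.1, -0.8, 2.1]
grip_width: -0.0001
finger_force: 1.5
```

move_arm:
  steps:
    - {"dx": -6,"dy": 0,"dz": 0,"ax": 0,"ay": 0,"az": 0,"gripper": 0}
    - {"dx": -6,"dy": 0,"dz": 0,"ax": 0,"ay": 0,"az": 0,"gripper": 0}
    - {"dx": -6,"dy": 0,"dz": 0,"ax": 0,"ay": 0,"az": 0,"gripper": 0}
    - {"dx": 0,"dy": 0,"dz": 0,"ax": 0,"ay": 0,"az": 0,"gripper": 0}
    - {"dx": 0,"dy": 0,"dz": 0,"ax": 0,"ay": 0,"az": 0,"gripper": 0}

```text
t: 26.4
ee_pos: [0.6495, -0.1106, 0.0586]
eef_rot: [-3.141, 0.001, -3.123]
force: [-4.4, 0.6, 3.3]
grip_width: -0.0002
finger_force: 2.2
```

move_arm:
  steps:
    - {"dx": -4,"dy": 0,"dz": 0,"ax": 0,"ay": 0,"az": 0,"gripper": 0}
    - {"dx": -3,"dy": 0,"dz": 0,"ax": 0,"ay": 0,"az": 0,"gripper": 0}
    - {"dx": -2,"dy": 0,"dz": 0,"ax": 0,"ay": 0,"az": 0,"gripper": 0}
    - {"dx": 0,"dy": 0,"dz": 0,"ax": 0,"ay": 0,"az": 0,"gripper": 0}
    - {"dx": 0,"dy": 0,"dz": 0,"ax": 0,"ay": 0,"az": 0,"gripper": 0}

```text
t: 26.82
ee_pos: [0.6581, -0.1104, 0.0585]
eef_rot: [-3.141, 0.001, -3.123]
force: [-5.8, -0.2, 3.3]
grip_width: 0.0001
finger_force: 2.9
```

move_arm:
  steps:
    - {"dx": -2,"dy": 0,"dz": 0,"ax": 0,"ay": 0,"az": 0,"gripper": 0}
    - {"dx": 0,"dy": 0,"dz": 0,"ax": 0,"ay": 0,"az": 0,"gripper": 0}
    - {"dx": 0,"dy": 0,"dz": 0,"ax": 0,"ay": 0,"az": 0,"gripper": 0}

```text
t: 27.07
ee_pos: [0.66, -0.1103, 0.0585]
eef_rot: [-3.141, 0.001, -3.123]
force: [-6.7, 0.2, 4.1]
grip_width: -0.0
finger_force: 3.2
```

move_arm:
  steps:
    - {"dx": -1,"dy": 0,"dz": 0,"ax": 0,"ay": 0,"az": 0,"gripper": 0}
    - {"dx": 0,"dy": 0,"dz": 0,"ax": 0,"ay": 0,"az": 0,"gripper": 0}
    - {"dx": 0,"dy": 0,"dz": 0,"ax": 0,"ay": 0,"az": 0,"gripper": 0}

```text
t: 27.32
ee_pos: [0.6609, -0.1103, 0.0585]
eef_rot: [-3.141, 0.0, -3.124]
force: [-7.8, -0.5, 3.5]
grip_width: 0.0004
finger_force: 3.5
```

move_arm:
  steps:
    - {"dx": 4,"dy": 0,"dz": 0,"ax": 0,"ay": 0,"az": 0,"gripper": 0}
    - {"dx": 4,"dy": 0,"dz": 0,"ax": 0,"ay": 0,"az": 0,"gripper": 0}
    - {"dx": 6,"dy": 0,"dz": 0,"ax": 0,"ay": 0,"az": 0,"gripper": 0}
    - {"dx": 15,"dy": 0,"dz": 0,"ax": 0,"ay": 0,"az": 0,"gripper": 0}
    - {"dx": 0,"dy": 0,"dz": 0,"ax": 0,"ay": 0,"az": 0,"gripper": 0}

```text
t: 27.73
ee_pos: [0.631, -0.1109, 0.0583]
eef_rot: [-3.141, 0.002, -3.124]
force: [-0.2, -0.2, -0.5]
grip_width: -0.0001
finger_force: 0.0
```

move_arm:
  steps:
    - {"dx": 35,"dy": 0,"dz": 0,"ax": 0,"ay": 0,"az": 0,"gripper": 0}
    - {"dx": 35,"dy": 0,"dz": -20,"ax": 0,"ay": 0,"az": 0,"gripper": 0}
    - {"dx": 30,"dy": 10,"dz": -25,"ax": 0,"ay": 0,"az": 0,"gripper": 0}
    - {"dx": 20,"dy": 25,"dz": -25,"ax": 0,"ay": 0,"az": 0,"gripper": 0}
    - {"dx": 20,"dy": 30,"dz": -15,"ax": 0,"ay": 0,"az": 0,"gripper": 0}

```text
t: 28.15
ee_pos: [0.4909, -0.0488, 0.1455]
eef_rot: [-3.14, 0.006, -3.126]
force: [1.2, 0.3, 0.3]
grip_width: -0.0003
finger_force: 0.0
```

move_arm:
  steps:
    - {"dx": 0,"dy": 35,"dz": 0,"ax": 0,"ay": 0,"az": 0,"gripper": 0}
    - {"dx": 0,"dy": 35,"dz": 0,"ax": 0,"ay": 0,"az": 0,"gripper": 0}
    - {"dx": 0,"dy": 0,"dz": 0,"ax": 0,"ay": 0,"az": 0,"gripper": 0}
    - {"dx": 0,"dy": 0,"dz": 0,"ax": 0,"ay": 0,"az": 0,"gripper": 0}

```text
t: 28.48
ee_pos: [0.4903, 0.0232, 0.1433]
eef_rot: [-3.141, 0.004, -3.12]
force: [0.8, 0.3, -0.7]
grip_width: -0.0003
finger_force: 0.0
```

Run:
```python
from h import *
s=arm.get_state();print(s['t'],s['ee_pos'],s['dq'].round(3))
i,b=snap('top','t10.png');a=cv2.imread('pics/top0.png')[:,:,::-1]
print('brightness columns at u=379, rows 140..166');
for n,im in(('before',a),('after',b)):print(n,im[138:166,374:384].mean((1,2)).round().astype(int).tolist())
d=abs(a.astype(int)-b).max(2)
print('diff px blue',(d[140:170,366:392]>40).sum(),'other loaded',(d[110:158,275:362]>40).sum(),'spares red/yel',(d[190:245,225:282]>40).sum(),'turq',(d[265:312,228:258]>40).sum(),(d[148:166,174:222]>40).sum(),'green',(d[130:155,435:482]>40).sum())
seg(i,b,(408,190,475,257),z=.029)
```

```text
28.4833 [0.49032852 0.02320657 0.14328721] [-0.047  0.011  0.     0.001 -0.007 -0.02 ]
brightness columns at u=379, rows 140..166
before [93, 88, 63, 37, 41, 42, 34, 22, 122, 164, 163, 161, 163, 161, 115, 43, 33, 26, 27, 18, 91, 119, 113, 113, 114, 113, 112, 111]
after [100, 95, 78, 62, 68, 72, 71, 66, 110, 130, 128, 125, 125, 123, 105, 82, 80, 78, 79, 78, 100, 110, 109, 110, 111, 111, 111, 113]
diff px blue 311 other loaded 988 spares red/yel 309 turq 12 0 green 0
bbox px (432, 213, 19, 28) rect ((439.11505126953125, -311.1427917480469), (55.845802307128906, 82.57525634765625), 88.03030395507812)
box [[396.8999938964844, -337.6000061035156], [479.3999938964844, -340.5], [481.29998779296875, -284.70001220703125], [398.79998779296875, -281.79998779296875]]
```

move_arm:
  steps:
    - {"dx": 35,"dy": 0,"dz": 0,"ax": 0,"ay": 0,"az": 0,"gripper": 0}
    - {"dx": 35,"dy": -20,"dz": 0,"ax": 0,"ay": 0,"az": 0,"gripper": 0}
    - {"dx": 35,"dy": -20,"dz": 0,"ax": 0,"ay": 0,"az": 0,"gripper": 0}
    - {"dx": 0,"dy": 0,"dz": 0,"ax": 0,"ay": 0,"az": 0,"gripper": 0}
    - {"dx": 0,"dy": 0,"dz": 0,"ax": 0,"ay": 0,"az": 0,"gripper": 0}

```text
t: 28.95
ee_pos: [0.3852, -0.0218, 0.1431]
eef_rot: [-3.141, 0.004, -3.127]
force: [-0.4, -1.2, -0.0]
grip_width: -0.0001
finger_force: 0.0
```

Run:
```python
from h import *
i,b=snap('top','t11.png');a=cv2.imread('pics/top0.png')[:,:,::-1]
for n,im in(('before',a),('after',b)):print(n,im[144:160,370:387].mean((1,2)).round().astype(int).tolist())
d=abs(a.astype(int)-b).max(2)
print('diff px blue',(d[140:170,366:392]>40).sum(),'other loaded',(d[110:158,275:362]>40).sum(),'spares red/yel',(d[190:245,225:282]>40).sum())
ys,xs=np.where(d[190:245,225:282]>40);print(xs.min()+225 if len(xs) else '')
```

```text
before [34, 25, 116, 156, 156, 154, 156, 158, 115, 45, 34, 27, 27, 17, 91, 120]
after [33, 24, 115, 153, 151, 149, 151, 154, 113, 44, 35, 26, 26, 18, 88, 116]
diff px blue 5 other loaded 0 spares red/yel 419
225
```

Run:
```python
from h import *
for f in('top0','t11'):
    h=cv2.cvtColor(cv2.imread(f'pics/{f}.png')[190:245,225:282],cv2.COLOR_BGR2HSV).astype(int)
    for n,m in(('red',(h[...,0]>165)&(h[...,1]>150)),('yel',(abs(h[...,0]-25)<6)&(h[...,1]>140))):
        y,x=np.where(m);print(f,n,len(x),x.mean().round(1),y.mean().round(1),x.min(),x.max(),y.min(),y.max())
```

```text
top0 red 48 15.5 32.3 12 22 17 49
top0 yel 50 39.9 29.3 36 46 14 46
t11 red 45 15.3 31.2 12 21 17 49
t11 yel 47 39.8 28.5 36 46 14 46
```

The spares have not moved, so the differences there are only shadow. The new cartridge is flush, so I'm handing in.

```bash
python3 -c "
from rig import arm; print(arm.job_done())"
```

```text
the job is handed in; nothing more can be done
None
```

The job is handed in: the used blue cartridge lies flat in the returns tray, the new one is caught flush in the blue slot, and the other cartridges have not moved (about 29 s of the 72 s allowed).

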